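# Count three mixing balls into a locked compounding jar

### The arm

A 6-joint arm with a two-finger parallel gripper is mounted at the origin on a cart in front of the work surface, level with it; the furniture and walls round the work are solid. World frame = base frame: x ahead of the robot, y to its left, z up, the work surface at z = 0. Lengths are in mm, angles in degrees, forces in N, time in s.
With the tool pointing down it reaches from about 275 to 1000 mm from the base axis. Payload 8.4 kg.
Tool frame: the origin (TCP) lies midway between the tips of the shut fingers; the grasp point (between the pads) lies 19 mm behind it; z points along the fingers, x is the direction in which the jaws open and shut, and the axes are right-handed (so a half turn about z gives the same grasp; the last joint's range is limited). The gripper opens to 85 mm and grips with 20 to 120 N. Pads are 22 mm wide; open, the fingers measure 114 mm over their backs; the gripper's body (76 mm by 85 mm) begins 54 mm behind the grasp point. The pads swing forward as they close: fully open they stand 13 mm farther back than shut.
Start: joints at [-67.116, 20.225, 93.587, -0, 66.188, -0.138], TCP at [244.421, -575.227, 231.281] pointing down, gripper open.
Joint ranges: [-150.9, 150.9], [-52.94, 120.26], [3.33, 152.33], [-74.26, 254.26], [0, 154.13], [-172.89, 172.89]. Speed limits (degrees/s): [127.2, 127.2, 159.86, 180, 180, 180].

### API

Orientations are given as [roll, pitch, yaw] about the fixed x, y, z axes, in that order (R = Rz(yaw) Ry(pitch) Rx(roll)).
In Python, from cell import robot, cams, ticket, models gives the robot as it stands. The module is installed in compiled form; this text tells all that it offers.
- The arm moves only by the shell command python3 -m pendant 'ROWS' [FORCE]. ROWS is a JSON object of lists of equal length, an entry for each row: "slide": the shift along the tool's x, y, z in m, a list of three; "angular": the turn, a rotation vector about the tool's x, y, z in degrees, a list of three; "fingers": the finger opening in m, from 0 to 0.0854. A call has 1 to 12 rows; each row is the pose to reach, as a shift and turn from the pose measured when the call began, along the tool's axes at that moment; what a row does not reach only later rows make up. A row lasts 1/8 s, in which the tool goes at most 62.5 mm and 10.7 degrees, less where a joint would pass 70% of its speed; a pose out of reach is approached as far as the arm can. A call with a gripper value outside its range is refused whole. The fingers move at their own pace and stop on an object; FORCE is the grip in N (left out, the last holds). Time passes only in rows, so rows that repeat a pose let the fingers close. It gives the time, the measured TCP pose, the force and the opening at its end, in the units of the state.
- robot.get_state(): the state, without advancing time (a new reading comes with each control period).
- cams.camera(name): name is "scene" or "top" or "wrist"; returns (picture, depth): 480x640x3 uint8, red, green, blue; 480x640 float32, mm along the optical axis (not along the pixel's ray), 0 where there is no reading.
- cams.calibration(name): a dict with "fx", "fy", "cx", "cy" (pixels), "rvec" (rotation vector, rad) and "tvec" (3), from world to camera coordinates, as OpenCV has them. Camera axes: x right, y down, z forward; pixel columns grow to the right and rows downward; lengths in mm; the calibration is good to about 2 mm. A picture is of the moment at which its call begins: read the wrist's pose just before it. calibration takes no time and is no camera call; for the wrist camera it gives the pose at the moment of the call.
- ticket.sign_off(): hands the job in, once; it reports no verdict.
Trained networks look in the newest picture that a camera, given by its name, has taken for a name from the list of things; names that differ only in an ending like _2 or _b are one class to them, and where a whole thing is asked for, a point or a joint stands for the part that bears it (a point fixed in the world has none). Each returns a list of dicts, best first, with "p" (0 to 1); they miss things now and then, are a little off and sometimes report something else, mostly with a low value. They report only what shows in the picture. A call takes as long as a camera call. They do not tell look-alikes from the thing itself.
- models.recognise(name, camera): "at" ([x, y, z] in mm, in world coordinates, good to about 4 mm: the middle of the surface that is visible of it).
The state is a dict: "time_s": time; "qpos": joint angles; "joint_vel": joint speeds; "tau": joint torques, N m; "tool_pos": TCP position; "orientation": TCP orientation; "wrist_force": force on the tool from outside, world axes, zero at the start; "wrist_torque": the same for the moment, N m; "finger_gap": finger opening in mm.
Only numpy, scipy, OpenCV 4.12 (cv2) and the standard library are available. Lean on these libraries where they do the work, as an engineer would, in place of code of your own. Each camera call takes 0.05 s, during which the arm holds its last target.

### The job

Stand the empty amber jar in the nest of the filling stand and push the red-tabbed lever all the way down to lock it there, and gather every loose green ball from the tray into the blue pouring boat. Then lift the boat by its handle and tip it gradually over the locked jar until exactly three balls have dropped in, and stand the boat back level on the worktop with all the remaining balls in it. Finally flick the lever right up to release the jar, and stand the jar with its three balls upright on the steel tray.

Things in the scene. Friction and masses are not known exactly. Their poses are not given: they have to be found in the camera images.
- jar: the compounding jar: amber, open at the top, 55 high, body 54 across outside (inside 48 across, 49 deep, wall 3), on a round foot 76 across and 4 thick; 150 g, loose. Origin at the centre of its underside, z up. It starts on the worktop and may be gripped round the body from above
- jar_mid (a point): the centre of the jar, on its axis 27.5 mm above its underside
- stand: the filling stand, fixed: a grey plate 160 (x) by 176 (y) and 10 thick. Origin at plate underside, on the axis of the nest; x points away from the robot at yaw 0, y to its left. Four white bars 6 high round the nest leave a square of 82 x 82 for the jar's 76 foot. The lever lies along its right (-y) side, 68 mm from the nest's axis, so the jar is best gripped with the fingers before and behind it
- nest (a point): centre of the nest on the plate's top (10 mm above the worktop), where the underside of the jar stands; axes as the stand's
- lever (a joint): the lock lever, rad: 0 = all the way down (locked: its toe stands 2.5 mm over the jar's foot, the jar cannot be lifted out), 1.15 = right up against its stop (released). Locked means below 0.08, released above 0.8. It stays where it is left; friction takes about 2 N at the tab. It starts up, its tip then about 150 mm above the worktop, in the way of things carried low
- lever_tab (a point): middle of the upright red tab at the lever's end: 22 long, 14 thick across the stand's y, 30 high, can be pinched across its 14 mm thickness from above (the closing line along the hinge) or pushed; with the lever down it is 39 mm above the worktop, and the tab's top 50. Its x axis points along the lever to the hinge, z along the tab (straight up when the lever is down)
- lever_hinge (a point): hinge axis of the lever, along the stand's y; 26 mm above the worktop. The tab's middle runs round it on a radius of 123 mm, above and towards the robot's side of it
- boat: the pouring boat: a blue gutter 140 long, 24 wide at its floor, 42 at the top of the flared sides (34 high), for one row of balls; back (-x) closed, spout (+x) open; on two feet, 200 g, loose. The floor is an arc of radius 130 about y, lowest (5 mm above the underside) at x = 0, ending at the spout after 0.60 rad. Origin: centre of the underside; x to the spout, z up
- boat_grip (a point): centre of the boat's handle bar, grey, 14 thick (boat's x), 50 long (y), 20 high (z), 80 mm above the underside over the boat's middle; pinch its 14 mm thickness from above. Axes as the boat's. Balls are best dropped in behind the handle, some 43 mm from it (-x), where the sides reach up to 46 mm above the underside
- boat_lip (a point): middle of the floor's edge at the spout, 73.4 mm in x and -52.3 mm in z from the handle's middle. The row of balls centres itself on the floor's lowest point: tipped spout down by A rad, a row of n loses its front ball at about A = 0.62 - 0.065 (n - 1), then one more for each further 0.065 rad or so; so tip in small steps with pauses
- ball1_center (a point): centre of a green-coated steel ball, 20 across, 33 g (0.32 N), smooth and slow to roll; starts in the boat
- ball2_center (a point): centre of a green-coated steel ball, 20 across, 33 g (0.32 N), smooth and slow to roll; starts in the boat
- ball3_center (a point): centre of a green-coated steel ball, 20 across, 33 g (0.32 N), smooth and slow to roll; starts loose on the tray; may be absent
- ball4_center (a point): centre of a green-coated steel ball, 20 across, 33 g (0.32 N), smooth and slow to roll; starts loose on the tray; may be absent
- ball5_center (a point): centre of a green-coated steel ball, 20 across, 33 g (0.32 N), smooth and slow to roll; starts loose on the tray; may be absent
- ball6_center (a point): centre of a green-coated steel ball, 20 across, 33 g (0.32 N), smooth and slow to roll; starts loose on the tray; may be absent
- tray: stainless instrument tray, fixed, 255 along its own x by 360 along its own y (which runs roughly left to right), its flat floor 2 mm above the worktop and about 300 by 200, its rim 32 high. Origin at the centre of the underside. Balls start on it, the filled jar ends on it
- amber_1: bystander: amber bottle with white cap, 43 across, 90 high, loose, at the back; origin at underside. Leave it alone
- bottle_3: bystander: white bottle, 45 across, 114 high, loose, at the back; origin at underside. Leave it alone
There are look-alikes about, which are no part of the job. Of the things that look like the boat, the smaller one is meant.

How it is judged (in metres and radians):
On the way, in this order (a step that is already met when the one before it is completed fails the run):
1. the jar stands in the nest with the lever down, and every ball is in the boat (in any order) (horizontal distance between jar_mid and nest below 0.008 m and z of jar_mid in the frame of nest between 0.022 and 0.033 m and value of joint lever below 0.08 rad and x of ball1_center in the frame of boat_grip between -0.075 and 0.085 m and y of ball1_center in the frame of boat_grip between -0.02 and 0.02 m and z of ball1_center in the frame of boat_grip between -0.078 and -0.028 m and x of ball2_center in the frame of boat_grip between -0.075 and 0.085 m and y of ball2_center in the frame of boat_grip between -0.02 and 0.02 m and z of ball2_center in the frame of boat_grip between -0.078 and -0.028 m and x of ball3_center in the frame of boat_grip between -0.075 and 0.085 m and y of ball3_center in the frame of boat_grip between -0.02 and 0.02 m and z of ball3_center in the frame of boat_grip between -0.078 and -0.028 m and x of ball4_center in the frame of boat_grip between -0.075 and 0.085 m and y of ball4_center in the frame of boat_grip between -0.02 and 0.02 m and z of ball4_center in the frame of boat_grip between -0.078 and -0.028 m and x of ball5_center in the frame of boat_grip between -0.075 and 0.085 m and y of ball5_center in the frame of boat_grip between -0.02 and 0.02 m and z of ball5_center in the frame of boat_grip between -0.078 and -0.028 m and x of ball6_center in the frame of boat_grip between -0.075 and 0.085 m and y of ball6_center in the frame of boat_grip between -0.02 and 0.02 m and z of ball6_center in the frame of boat_grip between -0.078 and -0.028 m), for 0.3 s.
2. a ball lies in the locked jar, dropped from the tipped boat (horizontal distance between jar_mid and nest below 0.008 m and z of jar_mid in the frame of nest between 0.022 and 0.033 m and value of joint lever below 0.08 rad and angle between boat_grip's own z axis and vertical above 0.12 rad and distance between any of ball1_center, ball2_center, ball3_center, ball4_center, ball5_center, ball6_center and jar_mid below 0.033 m), for 0.02 s.
3. the jar in the nest, still locked, has at least the weight of three balls in it, and the boat stands level again (horizontal distance between jar_mid and nest below 0.008 m and z of jar_mid in the frame of nest between 0.022 and 0.033 m and value of joint lever below 0.08 rad and angle between boat_grip's own z axis and vertical below 0.1 rad and height (world z) of boat_grip between 0.074 and 0.086 m and contact force between jar and stand above 2.30269 N), for 0.3 s.
4. the lever is up while the jar still stands in the nest (horizontal distance between jar_mid and nest below 0.008 m and z of jar_mid in the frame of nest between 0.022 and 0.033 m and value of joint lever above 0.8 rad), for 0.2 s.
At the end, for the whole second after the job is handed in: The jar stands upright (within 0.1 rad) on the tray's floor with exactly three balls in it by weight (within 0.14 N); every other ball is in the boat, which stands level on its feet (within 0.1 rad); the lever is up (over 0.8 rad); all at rest ((distance between ball1_center and jar_mid below 0.033 m or (x of ball1_center in the frame of boat_grip between -0.075 and 0.085 m and y of ball1_center in the frame of boat_grip between -0.02 and 0.02 m and z of ball1_center in the frame of boat_grip between -0.078 and -0.028 m)) and (distance between ball2_center and jar_mid below 0.033 m or (x of ball2_center in the frame of boat_grip between -0.075 and 0.085 m and y of ball2_center in the frame of boat_grip between -0.02 and 0.02 m and z of ball2_center in the frame of boat_grip between -0.078 and -0.028 m)) and (distance between ball3_center and jar_mid below 0.033 m or (x of ball3_center in the frame of boat_grip between -0.075 and 0.085 m and y of ball3_center in the frame of boat_grip between -0.02 and 0.02 m and z of ball3_center in the frame of boat_grip between -0.078 and -0.028 m)) and (distance between ball4_center and jar_mid below 0.033 m or (x of ball4_center in the frame of boat_grip between -0.075 and 0.085 m and y of ball4_center in the frame of boat_grip between -0.02 and 0.02 m and z of ball4_center in the frame of boat_grip between -0.078 and -0.028 m)) and (distance between ball5_center and jar_mid below 0.033 m or (x of ball5_center in the frame of boat_grip between -0.075 and 0.085 m and y of ball5_center in the frame of boat_grip between -0.02 and 0.02 m and z of ball5_center in the frame of boat_grip between -0.078 and -0.028 m)) and (distance between ball6_center and jar_mid below 0.033 m or (x of ball6_center in the frame of boat_grip between -0.075 and 0.085 m and y of ball6_center in the frame of boat_grip between -0.02 and 0.02 m and z of ball6_center in the frame of boat_grip between -0.078 and -0.028 m)) and contact force between jar and tray between 2.30269 and 2.58269 N and angle between each of boat_grip, jar's own z axis and vertical below 0.1 rad and height (world z) of boat_grip between 0.074 and 0.086 m and value of joint lever above 0.8 rad and linear speed of each of jar, boat below 0.02 m/s and z of jar in the frame of tray between -0.003 and 0.008 m); the robot touches nothing.
It fails at once if the amber bottle is knocked over or shoved more than 3 cm (distance of amber_1 from where it was at the start of the episode above 0.03 m or angle between amber_1's own z axis and vertical above 0.5 rad).
It fails at once if the white bottle is knocked over or shoved more than 3 cm (distance of bottle_3 from where it was at the start of the episode above 0.03 m or angle between bottle_3's own z axis and vertical above 0.5 rad).
Of ball3, ball4, ball5, ball6 only 2 to 4 are there at a start; the rules pass over those that are not, and their reading is None.
At some moment in a run one of jar may be knocked a few centimetres aside while the robot is not near it.
It also fails if it takes over 210 s, if anything falls off the work surface, if the arm or the gripper's body presses on something with over 40 N, if the wrist force passes 120 N, or if a joint passes its speed limit or range.

## Working session

There is one attempt and no reset: what is moved stays moved. The work goes in short steps, Python scripts to look and compute and a shell command to move; the robot and the scene stay as the last step left them, time stands still between calls to the robot, and variables do not carry over. Pictures are saved under pics/ and viewed, and the job is handed in when it is done.

```bash
mkdir -p pics; ls; cat > h.py <<'E'
import numpy as np, cv2
from cell import robot, cams, ticket, models
def cal(n):
    c=cams.calibration(n); R=cv2.Rodrigues(np.array(c['rvec'],float))[0]
    return c,R,np.array(c['tvec'],float).ravel()
def shot(n,f=None):
    c=cal(n); p,d=cams.camera(n)
    if f: cv2.imwrite('pics/'+f,p[:,:,::-1])
    return p,d,c
def unproj(c,u,v,z):
    k,R,t=c
    pc=np.stack([(u-k['cx'])/k['fx']*z,(v-k['cy'])/k['fy']*z,z*np.ones_like(z)],-1)
    return (pc-t)@R
def cloud(d,c):
    v,u=np.mgrid[0:480,0:640]; return unproj(c,u,v,d.astype(float))
def proj(c,P):
    k,R,t=c; q=np.atleast_2d(P)@R.T+t
    return np.stack([k['fx']*q[:,0]/q[:,2]+k['cx'],k['fy']*q[:,1]/q[:,2]+k['cy']],-1)
E
python3 - <<'E'
from h import *
for n in ('scene','top','wrist'):
    p,d,c=shot(n,n+'0.png'); print(n,(-c[1].T@c[2]).round(),c[0]['fx'])
    for m in ('jar','stand','lever_tab','boat','boat_grip','ball1_center','tray','amber_1','bottle_3'):
        try: print(' ',m,[(np.round(r['at']).tolist(),round(r['p'],2)) for r in models.recognise(m,n)])
        except Exception as e: print(m,e)
s=robot.get_state();print(s)
E
```

```text
pics
scene [-30. 969. 568.] 473.3877395481766
  jar [([442.0, 3.0, 29.0], 0.61)]
  stand [([620.0, 80.0, 7.0], 0.98)]
  lever_tab [([636.0, 28.0, 100.0], 0.56), ([469.0, 329.0, 31.0], 0.39)]
  boat [([471.0, 515.0, 45.0], 0.6), ([468.0, 326.0, 33.0], 0.58)]
  boat_grip [([474.0, 324.0, 33.0], 0.72), ([471.0, 519.0, 44.0], 0.68)]
  ball1_center [([445.0, -0.0, 32.0], 0.21)]
  tray [([581.0, -288.0, 4.0], 0.74)]
  amber_1 [([713.0, -53.0, 59.0], 0.66)]
  bottle_3 [([656.0, 370.0, 65.0], 0.82)]
top [ 396.   79. 1540.] 604.9980929996909
  jar [([452.0, -20.0, 6.0], 0.61)]
  stand []
  lever_tab [([641.0, 29.0, 92.0], 0.58), ([448.0, -21.0, 4.0], 0.26)]
  boat [([472.0, 498.0, 36.0], 0.82), ([470.0, 322.0, 27.0], 0.7)]
  boat_grip [([468.0, 316.0, 24.0], 0.89), ([473.0, 497.0, 41.0], 0.76), ([670.0, 350.0, 109.0], 0.42)]
  ball1_center [([616.0, 80.0, 9.0], 0.36)]
  tray [([565.0, -273.0, 1.0], 0.79), ([468.0, 320.0, 26.0], 0.44), ([712.0, -64.0, 68.0], 0.37)]
  amber_1 [([711.0, -65.0, 66.0], 0.6), ([620.0, 75.0, 8.0], 0.18), ([467.0, 318.0, 29.0], 0.17)]
  bottle_3 [([669.0, 348.0, 112.0], 0.78)]
wrist [ 323. -542.  373.] 409.96801634501105
  jar []
  stand []
  lever_tab []
  boat []
  boat_grip []
  ball1_center []
  tray []
  amber_1 []
  bottle_3 []
{'time_s': 1.5, 'qpos': array([-6.71161327e+01,  2.02256470e+01,  9.35867420e+01,  5.23834178e-04,
        6.61880655e+01, -1.35742963e-01]), 'joint_vel': array([-0.08174793, -0.09625002, -0.02951102, -0.04278667, -0.08344039,
       -0.00275408]), 'tau': array([ 8.23401333e-04, -6.05163431e+01, -3.42434192e+01,  1.05200641e-04,
        1.11098034e-03, -2.47357906e-05]), 'tool_pos': array([ 244.4258149 , -575.22701522,  231.27976269]), 'orientation': array([-1.79999520e+02,  4.53363618e-04, -6.69806013e+01]), 'wrist_force': array([-0.23850133,  0.39300336,  0.23807641]), 'wrist_torque': array([-0.03866661,  0.01760892, -0.03393097]), 'finger_gap': 85.14451898678305}
```

View pics/scene0.png

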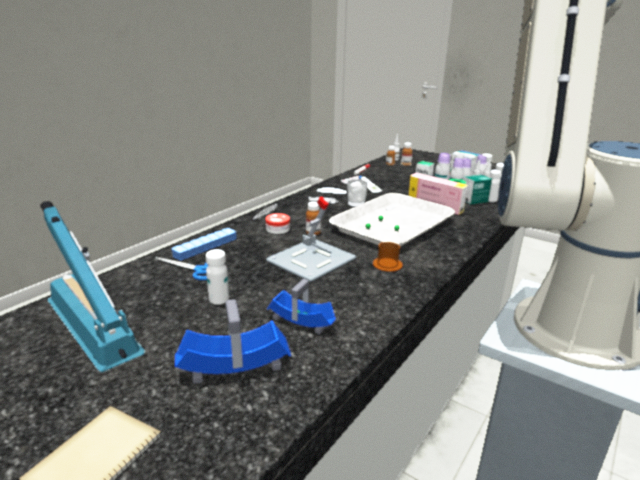

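View pics/top0.png

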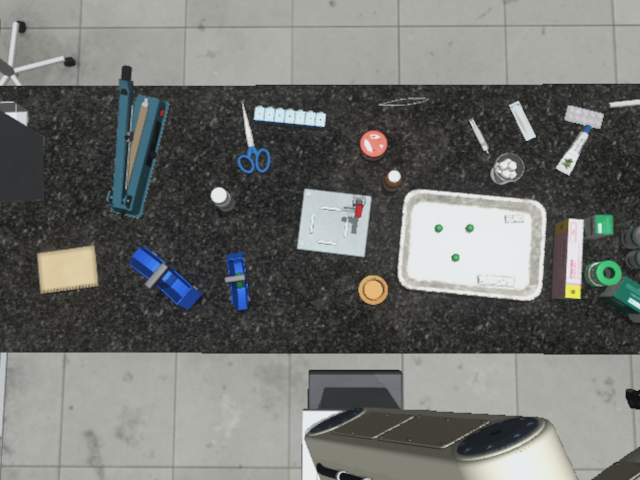

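View pics/wrist0.png

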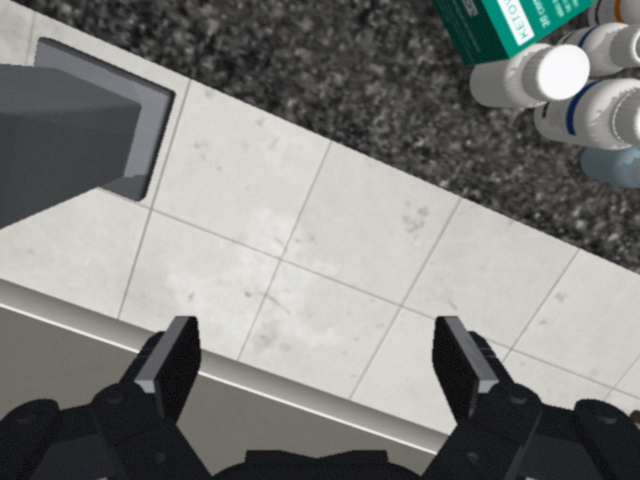

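The scene view shows the jar at (388,258), the small blue boat at (303,310) and a larger one at (235,347). In the top view three balls sit in the tray at (438,228), (470,228) and (455,257), and the wrist camera sees only bottles. The two boat candidates in the top view are at (165,277), the larger, and (237,280), the smaller. The smaller one is meant, and I'll confirm that with a crop.

```bash
python3 - <<'E'
from h import *
p,d,c=shot('top')
W=cloud(d,c)
a=cv2.resize(p[230:330,120:270],None,fx=4,fy=4,interpolation=cv2.INTER_CUBIC)
b=cv2.resize(p[170:310,290:415],None,fx=4,fy=4,interpolation=cv2.INTER_CUBIC)[:600]
cv2.imwrite('pics/boats.png',a[:,:,::-1]); cv2.imwrite('pics/stand.png',b[:,:,::-1])
hsv=cv2.cvtColor(p,cv2.COLOR_RGB2HSV)
g=((hsv[...,0]>45)&(hsv[...,0]<75)&(hsv[...,1]>120)).astype(np.uint8)
n,l,st,ce=cv2.connectedComponentsWithStats(g)
for i in range(1,n):
    if st[i,4]>5: print('green',ce[i].round(1),st[i,4],np.median(W[l==i],0).round())
# extents of small boat blue
bl=(hsv[...,0]>108)&(hsv[...,0]<125)&(hsv[...,1]>150)
n,l,st,ce=cv2.connectedComponentsWithStats(bl.astype(np.uint8))
for i in range(1,n):
    if st[i,4]>60:
        P=W[l==i]; r=cv2.minAreaRect(P[:,:2].astype(np.float32)); print('blue',ce[i].round(),st[i,4],r,P[:,2].max())
am=(hsv[...,0]>5)&(hsv[...,0]<18)&(hsv[...,1]>150)
n,l,st,ce=cv2.connectedComponentsWithStats(am.astype(np.uint8))
for i in range(1,n):
    if st[i,4]>60:
        P=W[l==i]; print('amb',ce[i].round(),st[i,4],P.min(0).round(),P.max(0).round())
E
```

```text
green [603.  217.2] 83 [ 617. -552.  124.]
green [438.4 227.4] 29 [ 605. -185.   21.]
green [469.8 227.3] 27 [ 607. -264.   19.]
green [611.6 229.7] 7 [ 587. -572.  123.]
green [455.4 256.8] 28 [ 531. -227.   18.]
green [608.6 272.4] 454 [ 490. -587.   73.]
green [587.5 266.9] 14 [ 509. -563.    3.]
green [238.4 273.6] 8 [487. 318.  24.]
green [586.1 278.5] 12 [ 478. -558.    1.]
green [239.6 283.6] 30 [462. 313.  26.]
green [594.4 285.6] 7 [ 460. -578.    3.]
blue [144. 261.] 602 ((516.9832153320312, 554.0821533203125), (94.81707763671875, 68.12211608886719), 52.042884826660156) 76.1820894151448
blue [235. 263.] 355 ((513.6670532226562, 327.4272155761719), (62.270084381103516, 51.86177444458008), 9.560612678527832) 54.965353495135574
blue [179. 290.] 945 ((407.64007568359375, 304.87213134765625), (443.2366638183594, 88.48341369628906), 75.75694274902344) 1540.0727433414922
blue [239. 296.] 404 ((433.502685546875, 211.43960571289062), (264.99420166015625, 73.30970764160156), 89.63121032714844) 1540.0727433414922
```

View pics/boats.png

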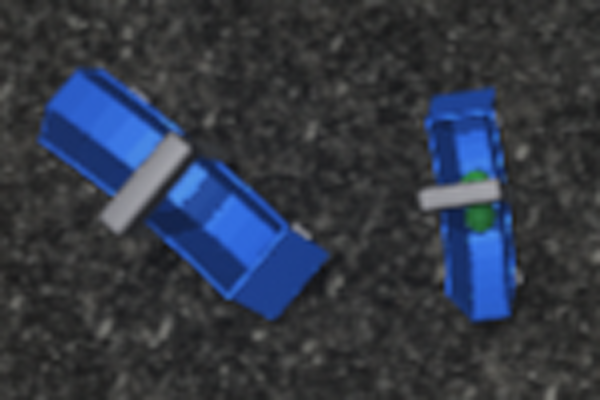

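View pics/stand.png

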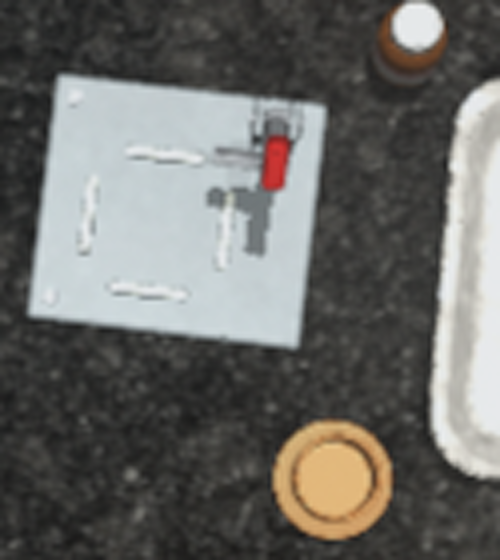

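The crop confirms it. The small boat at (237,280) holds two green balls, its closed back is the dark panel at the top (far side), and its spout points toward the robot. The jar is at (373,290). The stand is yawed about -6° with its lever up, red tab at about (358,210). Next I'll bring the wrist camera over.

```bash
cat >> h.py <<'E'
from scipy.spatial.transform import Rotation as Ro
def rpy(a): return Ro.from_euler('xyz',a,degrees=True)
def go(targets, quiet=False):
    """targets: list of (pos, rpy) world; print slide(m)/angular(deg) from current pose"""
    s=robot.get_state(); R0=rpy(s['orientation']); p0=np.array(s['tool_pos'])
    for pos,o in targets:
        sl=R0.inv().apply(np.array(pos)-p0)/1000; an=(R0.inv()*rpy(o)).as_rotvec(degrees=True)
        print('slide',sl.round(4).tolist(),'ang',an.round(2).tolist())
def st():
    s=robot.get_state(); print('t',round(s['time_s'],2),'pos',np.round(s['tool_pos'],1),'rpy',np.round(s['orientation'],1),'F',np.round(s['wrist_force'],1),'gap',round(s['finger_gap'],1),'q',np.round(s['qpos'],0))
E
python3 - <<'E'
from h import *
go([((450,-60,260),(180,0,-6))])
E
```

```text
slide [-0.3938, -0.3907, -0.0287] ang [0.0, -0.0, -60.98]
```

```bash
python3 -m pendant '{"slide":[[-0.393,-0.391,-0.029],[-0.393,-0.391,-0.029],[-0.393,-0.391,-0.029],[-0.393,-0.391,-0.029],[-0.393,-0.391,-0.029],[-0.393,-0.391,-0.029],[-0.393,-0.391,-0.029],[-0.393,-0.391,-0.029],[-0.393,-0.391,-0.029],[-0.393,-0.391,-0.029],[-0.393,-0.391,-0.029],[-0.393,-0.391,-0.029]],"angular":[[0,0,-61],[0,0,-61],[0,0,-61],[0,0,-61],[0,0,-61],[0,0,-61],[0,0,-61],[0,0,-61],[0,0,-61],[0,0,-61],[0,0,-61],[0,0,-61]],"fingers":[0.0854,0.0854,0.0854,0.0854,0.0854,0.0854,0.0854,0.0854,0.0854,0.0854,0.0854,0.0854]}'
python3 - <<'E'
from h import *
st()
p,d,c=shot('wrist','w1.png')
for m in ('jar','stand','lever_tab'):
    print(' ',m,[(np.round(r['at']).tolist(),round(r['p'],2)) for r in models.recognise(m,'wrist')])
E
```

```text
time_s: 3.05
tool_pos: [450.2, -61.6, 260.2]
orientation: [180.0, 0.0, -6.1]
wrist_force: [-0.5, 0.6, -0.1]
finger_gap: 85.3
t 3.05 pos [450.2 -61.6 260.2] rpy [180.    0.   -6.1] F [-0.5  0.6 -0.1] gap 85.3 q [ -8.   3. 112.  -0.  65.  -2.]
  jar [([450.0, -20.0, 7.0], 0.62)]
  stand [([618.0, 36.0, 6.0], 0.83), ([450.0, -18.0, 5.0], 0.69)]
  lever_tab [([632.0, 27.0, 142.0], 0.61)]
```

View pics/w1.png

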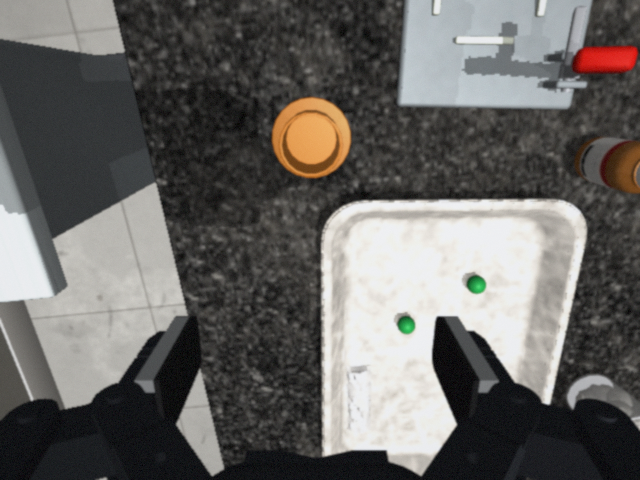

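The wrist view shows the jar at (312,137), the stand at upper right with the red tab at (605,60), and balls at (477,284) and (406,325). I'll measure the jar here, then look at the stand.

```bash
python3 - <<'E'
from h import *
p,d,c=shot('wrist')
W=cloud(d,c); hsv=cv2.cvtColor(p,cv2.COLOR_RGB2HSV)
m=(hsv[...,0]>3)&(hsv[...,0]<20)&(hsv[...,1]>120)&(d>0)
m[:,420:]=0; m[300:]=0
P=W[m]; print(len(P),P.min(0).round(),P.max(0).round())
def fit(Q):
    A=np.c_[2*Q[:,:2],np.ones(len(Q))]; x=np.linalg.lstsq(A,(Q[:,:2]**2).sum(1),rcond=None)[0]
    return x[:2].round(1),np.sqrt(x[2]+x[0]**2+x[1]**2).round(1)
for lo,hi in ((46,70),(-3,9)):
    Q=P[(P[:,2]>lo)&(P[:,2]<hi)]; print(lo,len(Q),Q[:,2].mean().round(1),fit(Q), cv2.minEnclosingCircle(Q[:,:2].astype(np.float32)))
go([((590,0,300),(180,0,-6))])
E
```

```text
5166 [298. -80.  -3.] [497. 100.  56.]
46 813 53.1 (array([450.7, -18.8]), np.float64(25.1)) ((450.5711364746094, -19.069976806640625), 26.84723472595215)
-3 3798 3.9 (array([447.9, -15.2]), np.float64(26.5)) ((397.5174560546875, 10.138782501220703), 134.625244140625)
slide [0.1323, -0.0757, -0.0397] ang [0.0, 0.0, -0.06]
```

```bash
python3 -m pendant '{"slide":[[0.132,-0.076,-0.04],[0.132,-0.076,-0.04],[0.132,-0.076,-0.04],[0.132,-0.076,-0.04],[0.132,-0.076,-0.04]],"angular":[[0,0,0],[0,0,0],[0,0,0],[0,0,0],[0,0,0]],"fingers":[0.0854,0.0854,0.0854,0.0854,0.0854]}'
python3 - <<'E'
from h import *
st()
p,d,c=shot('wrist','w2.png')
for m in ('stand','lever_tab','lever_hinge','boat'):
    print(' ',m,[(np.round(r['at']).tolist(),round(r['p'],2)) for r in models.recognise(m,'wrist')])
W=cloud(d,c); hsv=cv2.cvtColor(p,cv2.COLOR_RGB2HSV)
np.savez('w2.npz',p=p,d=d,W=W)
red=((hsv[...,0]<4)|(hsv[...,0]>174))&(hsv[...,1]>160)&(d>0)
n,l,s,ce=cv2.connectedComponentsWithStats(red.astype(np.uint8))
for i in range(1,n):
    if s[i,4]>80: P=W[l==i]; print('red',ce[i].round(),s[i],P.min(0).round(),P.max(0).round(),np.median(P,0).round())
# white bars: bright low-sat, z ~16
wb=(hsv[...,2]>215)&(hsv[...,1]<40)&(abs(W[...,2]-16)<6)
n,l,s,ce=cv2.connectedComponentsWithStats(wb.astype(np.uint8))
for i in range(1,n):
    if s[i,4]>60:
        P=W[l==i]; print('bar',ce[i].round(),s[i],P[:,2].mean().round(1),cv2.minAreaRect(P[:,:2].astype(np.float32)))
E
```

```text
time_s: 3.92
tool_pos: [588.8, -0.2, 299.6]
orientation: [180.0, 0.1, -6.1]
wrist_force: [-0.4, 0.4, 0.1]
finger_gap: 85.3
t 3.92 pos [ 5.888e+02 -2.000e-01  2.996e+02] rpy [ 1.8e+02  1.0e-01 -6.1e+00] F [-0.4  0.4  0.1] gap 85.3 q [-0. 14. 94. -0. 73.  6.]
  stand [([617.0, 89.0, 6.0], 0.7)]
  lever_tab [([640.0, 26.0, 104.0], 0.61)]
  lever_hinge [([635.0, 26.0, 111.0], 0.83)]
  boat []
red [523. 165.] [509 140  51  64 371] [785. -46.  24.] [831.  15.  37.] [792.  -5.  31.]
red [368. 175.] [347 164  43  23 825] [614. -15.   0.] [645.  30. 155.] [629.  24. 148.]
bar [333.  30.] [307  28  52   6 283] 14.8 ((619.0507202148438, 136.0568389892578), (4.601089954376221, 47.9301872253418), 84.05952453613281)
bar [286.  79.] [283  53   6  54 271] 14.8 ((569.4987182617188, 97.59514617919922), (48.45417404174805, 4.995187282562256), 82.74221801757812)
bar [376.  80.] [373  54   8  54 280] 14.9 ((657.3335571289062, 87.2755355834961), (48.525386810302734, 5.262657165527344), 83.2159423828125)
bar [325. 127.] [306 124  39   6 193] 14.9 ((603.2792358398438, 49.262054443359375), (4.915645122528076, 38.37108612060547), 82.39051055908203)
bar [254. 414.] [248 402  13  24 106] 11.1 ((474.73052978515625, -304.5843200683594), (37.222164154052734, 14.910791397094727), 89.90951538085938)
```

View pics/w2.png

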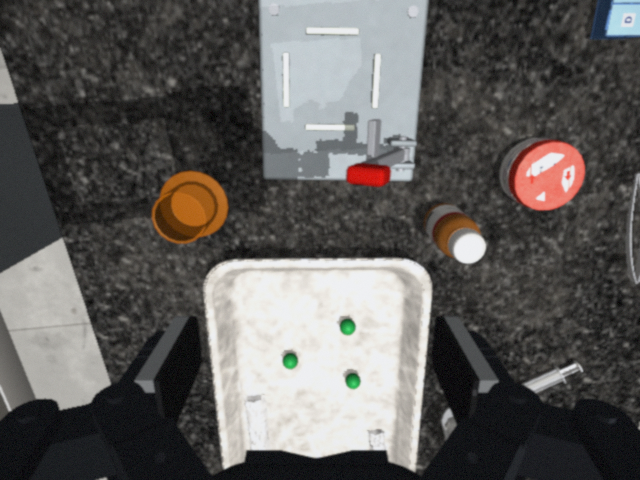

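Bars give the nest centre at (613.4, 92.4) with yaw about -6.7°. All four bars agree. The jar, now at (188,208) in this view, is unmoved. I'll grip it.

```bash
python3 - <<'E'
from h import *
go([((450.6,-19,110),(180,0,-6.7)),((450.6,-19,12),(180,0,-6.7))])
E
```

```text
slide [-0.1356, 0.0334, 0.1904] ang [0.0, 0.01, 0.6]
slide [-0.1356, 0.0334, 0.2884] ang [0.0, 0.01, 0.6]
```

```bash
python3 -m pendant '{"slide":[[-0.068,0.017,0.05],[-0.136,0.0334,0.1],[-0.136,0.0334,0.15],[-0.136,0.0334,0.19],[-0.136,0.0334,0.19],[-0.136,0.0334,0.19],[-0.136,0.0334,0.19]],"angular":[[0,0,0.3],[0,0,0.6],[0,0,0.6],[0,0,0.6],[0,0,0.6],[0,0,0.6],[0,0,0.6]],"fingers":[0.0854,0.0854,0.0854,0.0854,0.0854,0.0854,0.0854]}'
python3 - <<'E'
from h import *
st()
p,d,c=shot('wrist','w3.png')
go([((450.6,-19,12),(180,0,-6.7))])
W=cloud(d,c); hsv=cv2.cvtColor(p,cv2.COLOR_RGB2HSV)
E
```

```text
time_s: 5.05
tool_pos: [452.8, -19.0, 112.7]
orientation: [-180.0, -0.2, -6.7]
wrist_force: [-0.0, 0.0, 0.5]
finger_gap: 85.5
t 5.05 pos [452.8 -19.  112.7] rpy [-180.    -0.2   -6.7] F [-0.   0.   0.5] gap 85.5 q [ -3.  14. 120.  -0.  45.   4.]
slide [-0.0022, 0.0003, 0.1004] ang [-0.01, -0.23, 0.0]
```

View pics/w3.png

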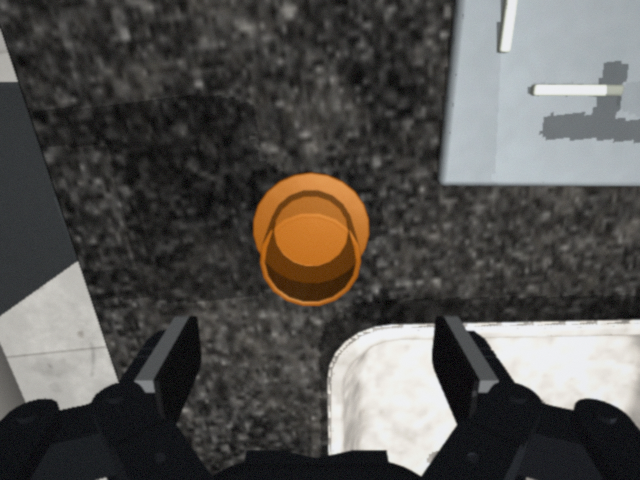

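The jar rim is centred at (311,258), midway between the fingers. Descending to grip.

```bash
python3 -m pendant '{"slide":[[-0.002,0,0.04],[-0.002,0,0.08],[-0.002,0,0.1],[-0.002,0,0.1],[-0.002,0,0.1],[-0.002,0,0.1],[-0.002,0,0.1],[-0.002,0,0.1],[-0.002,0,0.1],[-0.002,0,0.1],[-0.002,0,0.1]],"angular":[[0,-0.2,0],[0,-0.2,0],[0,-0.2,0],[0,-0.2,0],[0,-0.2,0],[0,-0.2,0],[0,-0.2,0],[0,-0.2,0],[0,-0.2,0],[0,-0.2,0],[0,-0.2,0]],"fingers":[0.0854,0.0854,0.0854,0.0854,0.03,0.03,0.03,0.03,0.03,0.03,0.03]}' 30
python3 - <<'E'
from h import *
st()
go([((450.6,-19,130),(180,0,-6.7)),((613.4,92.4,140),(180,0,-6.7))])
E
```

```text
time_s: 6.48
tool_pos: [451.8, -18.8, 13.9]
orientation: [-180.0, -0.2, -6.7]
wrist_force: [-1.4, 1.2, 8.4]
finger_gap: 54.3
t 6.47 pos [451.8 -18.8  13.9] rpy [-180.    -0.2   -6.7] F [-1.4  1.2  8.4] gap 54.3 q [ -3.  25. 123.   0.  31.   4.]
slide [-0.0009, 0.0003, -0.1161] ang [-0.02, -0.16, 0.01]
slide [0.1478, -0.1293, -0.1257] ang [-0.02, -0.16, 0.01]
```

```bash
python3 -m pendant '{"slide":[[0,0,-0.03],[0,0,-0.07],[0,0,-0.12],[0.03,-0.06,-0.12],[0.065,-0.12,-0.12],[0.065,-0.12,-0.12],[0.065,-0.12,-0.12],[0.065,-0.12,-0.12]],"angular":[[0,0,0],[0,0,0],[0,0,0],[0,0,0],[0,0,0],[0,0,0],[0,0,0],[0,0,0]],"fingers":[0.03,0.03,0.03,0.03,0.03,0.03,0.03,0.03]}'
python3 - <<'E'
from h import *
st()
p,d,c=shot('wrist','w4.png')
go([((613.4,92.4,100),(180,0,-6.7)),((613.4,92.4,24),(180,0,-6.7))])
E
```

```text
time_s: 7.48
tool_pos: [528.9, 91.9, 134.1]
orientation: [180.0, -0.1, -6.7]
wrist_force: [-0.8, -0.6, -1.1]
finger_gap: 54.3
t 7.47 pos [528.9  91.9 134.1] rpy [ 1.8e+02 -1.0e-01 -6.7e+00] F [-0.8 -0.6 -1.1] gap 54.3 q [ 10.  19. 109.  -0.  51.  16.]
slide [0.0837, -0.0106, 0.0343] ang [0.0, -0.11, -0.04]
slide [0.0835, -0.0106, 0.1103] ang [0.0, -0.11, -0.04]
```

View pics/w4.png

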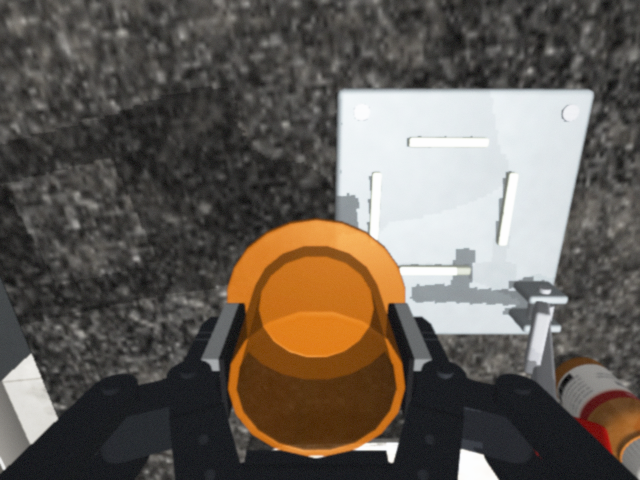

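The jar is held squarely at (315,340) and all four bars are visible. I'll re-measure the nest from this pose.

```bash
python3 - <<'E'
from h import *
p,d,c=shot('wrist')
W=cloud(d,c); hsv=cv2.cvtColor(p,cv2.COLOR_RGB2HSV)
wb=(hsv[...,2]>205)&(hsv[...,1]<30)&(abs(W[...,2]-16)<3.2)
n,l,s,ce=cv2.connectedComponentsWithStats(wb.astype(np.uint8))
for i in range(1,n):
    if s[i,4]>100 and s[i,4]<1500:
        P=W[l==i]; print('bar',ce[i].round(),s[i],P[:,2].mean().round(1),cv2.minAreaRect(P[:,:2].astype(np.float32)))
E
```

```text
bar [448. 142.] [409 137  80  10 733] 14.9 ((618.5932006835938, 136.53155517578125), (5.717638969421387, 49.88896179199219), 83.20316314697266)
bar [375. 204.] [370 172  12  68 593] 14.9 ((569.8696899414062, 100.28771209716797), (45.486228942871094, 6.133241653442383), 83.06097412109375)
bar [508. 209.] [498 172  20  74 651] 15.0 ((656.4808349609375, 87.19973754882812), (50.4757194519043, 6.4382643699646), 82.74864959716797)
bar [433. 270.] [400 267  70   8 525] 15.0 ((607.4933471679688, 49.1375732421875), (6.119025707244873, 48.06671905517578), 82.60105895996094)
```

```bash
python3 -m pendant '{"slide":[[0.042,-0.006,0.015],[0.083,-0.011,0.034],[0.083,-0.011,0.034],[0.083,-0.011,0.034],[0.083,-0.011,0.034],[0.083,-0.011,0.034]],"angular":[[0,0,0],[0,0,0.2],[0,0,0.2],[0,0,0.2],[0,0,0.2],[0,0,0.2]],"fingers":[0.03,0.03,0.03,0.03,0.03,0.03]}'
python3 - <<'E'
from h import *
st()
go([((613,92.7,50),(180,0,-7)),((613,92.7,24.),(180,0,-7))])
E
```

```text
time_s: 8.32
tool_pos: [612.5, 92.9, 101.0]
orientation: [-180.0, -0.1, -7.0]
wrist_force: [-0.3, 0.8, -1.5]
finger_gap: 54.4
t 8.32 pos [612.5  92.9 101. ] rpy [-1.8e+02 -1.0e-01 -7.0e+00] F [-0.3  0.8 -1.5] gap 54.4 q [  8.  28. 100.  -0.  52.  15.]
slide [0.0003, 0.0002, 0.051] ang [-0.01, -0.15, 0.05]
slide [0.0003, 0.0002, 0.077] ang [-0.01, -0.15, 0.05]
```

```bash
python3 -m pendant '{"slide":[[0.0003,0,0.03],[0.0003,0,0.05],[0.0003,0,0.06],[0.0003,0,0.068],[0.0003,0,0.073],[0.0003,0,0.076],[0.0003,0,0.076],[0.0003,0,0.076]],"angular":[[0,0,0],[0,0,0],[0,0,0],[0,0,0],[0,0,0],[0,0,0],[0,0,0],[0,0,0]],"fingers":[0.03,0.03,0.03,0.03,0.03,0.03,0.03,0.03]}'
python3 - <<'E'
from h import *
st()
E
```

```text
time_s: 9.32
tool_pos: [613.3, 92.9, 25.3]
orientation: [-180.0, -0.2, -6.9]
wrist_force: [0.9, 0.4, -1.3]
finger_gap: 53.9
t 9.32 pos [613.3  92.9  25.3] rpy [-180.    -0.2   -6.9] F [ 0.9  0.4 -1.3] gap 53.9 q [  8.  34. 102.  -0.  44.  15.]
```

```bash
python3 -m pendant '{"slide":[[0,0,0.001],[0,0,0.002],[0,0,0.002],[0,0,0.002]],"angular":[[0,0,0],[0,0,0],[0,0,0],[0,0,0]],"fingers":[0.03,0.03,0.03,0.03]}'
python3 -m pendant '{"slide":[[0,0,0],[0,0,0],[0,0,0],[0,0,0],[0,0,-0.03],[0,0,-0.08],[0,0,-0.14],[-0.03,-0.05,-0.18],[-0.03,-0.05,-0.18],[-0.03,-0.05,-0.18]],"angular":[[0,0,0],[0,0,0],[0,0,0],[0,0,0],[0,0,0],[0,0,0],[0,0,0],[0,0,0],[0,0,0],[0,0,0]],"fingers":[0.0854,0.0854,0.0854,0.0854,0.0854,0.0854,0.0854,0.0854,0.0854,0.0854]}'
python3 - <<'E'
from h import *
st()
p,d,c=shot('wrist','w5.png'); W=cloud(d,c); np.savez('w5.npz',p=p,d=d,W=W)
hsv=cv2.cvtColor(p,cv2.COLOR_RGB2HSV)
m=(hsv[...,0]>3)&(hsv[...,0]<20)&(hsv[...,1]>120)&(d>0)&(abs(W[...,0]-613)<60)&(abs(W[...,1]-93)<60)
P=W[m];Q=P[P[:,2]>58];print(Q[:,2].mean(),cv2.minEnclosingCircle(Q[:,:2].astype(np.float32)))
red=((hsv[...,0]<4)|(hsv[...,0]>174))&(hsv[...,1]>160)&(W[...,2]>60)
n,l,s,ce=cv2.connectedComponentsWithStats(red.astype(np.uint8))
for i in range(1,n):
    if s[i,4]>80: P=W[l==i]; print('red',ce[i].round(),s[i],P.min(0).round(),P.max(0).round(),np.median(P,0).round())
E
```

```text
time_s: 9.82
tool_pos: [613.6, 92.9, 24.0]
orientation: [-180.0, -0.2, -7.0]
wrist_force: [-0.9, -0.4, 5.7]
finger_gap: 54.5
time_s: 11.08
tool_pos: [588.9, 146.4, 203.7]
orientation: [-180.0, -0.2, -6.9]
wrist_force: [0.5, -0.1, -0.6]
finger_gap: 85.4
t 11.07 pos [588.9 146.4 203.7] rpy [-180.    -0.2   -6.9] F [ 0.5 -0.1 -0.6] gap 85.4 q [14. 20. 98. -0. 62. 21.]
62.97387661372921 ((619.970458984375, 107.71757507324219), 42.52444839477539)
red [403. 428.] [ 377  406   53   45 1653] [599.  18. 126.] [647. 230. 345.] [630.  28. 144.]
```

View pics/w5.png

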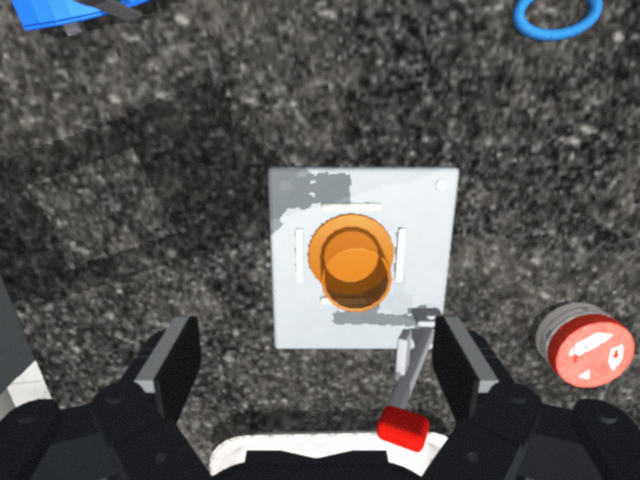

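The jar at (350,265) is inside the four bars. The lever's red tab is at (403,428), at about (630,23,143). Next I'll pinch the tab.

```bash
python3 - <<'E'
from h import *
go([((629.5,22.5,200),(180,0,83)),((629.5,22.5,126),(180,0,83))])
E
```

```text
slide [0.0553, 0.1174, 0.0031] ang [0.13, -0.1, -89.92]
slide [0.0551, 0.1174, 0.0771] ang [0.13, -0.1, -89.92]
```

```bash
python3 -m pendant '{"slide":[[0.01,0.02,0],[0.02,0.04,0],[0.03,0.06,0],[0.04,0.08,0],[0.05,0.1,0],[0.055,0.117,0],[0.055,0.117,0],[0.055,0.117,0],[0.055,0.117,0],[0.055,0.117,0],[0.055,0.117,0],[0.055,0.117,0]],"angular":[[0,0,-10],[0,0,-20],[0,0,-30],[0,0,-40],[0,0,-50],[0,0,-60],[0,0,-70],[0,0,-80],[0,0,-90],[0,0,-90],[0,0,-90],[0,0,-90]],"fingers":[0.045,0.045,0.045,0.045,0.045,0.045,0.045,0.045,0.045,0.045,0.045,0.045]}'
python3 - <<'E'
from h import *
st()
p,d,c=shot('wrist','w6.png'); W=cloud(d,c)
hsv=cv2.cvtColor(p,cv2.COLOR_RGB2HSV)
red=((hsv[...,0]<4)|(hsv[...,0]>174))&(hsv[...,1]>160)&(W[...,2]>60)
n,l,s,ce=cv2.connectedComponentsWithStats(red.astype(np.uint8))
for i in range(1,n):
    if s[i,4]>80: P=W[l==i]; print('red',ce[i].round(),s[i],np.percentile(P,[2,50,98],axis=0).round(1).tolist())
go([((629.5,22.5,126),(180,0,83))])
E
```

```text
time_s: 12.62
tool_pos: [629.2, 22.7, 202.7]
orientation: [179.9, 0.0, 82.9]
wrist_force: [0.4, 0.8, -0.6]
finger_gap: 45.3
t 12.62 pos [629.2  22.7 202.7] rpy [179.9   0.   82.9] F [ 0.4  0.8 -0.6] gap 45.3 q [  2.  22.  95.  -0.  63. -81.]
red [316. 258.] [ 303  230   27   57 1316] [[614.0, 16.1, 141.0], [626.2, 22.6, 148.1], [639.1, 28.9, 153.5]]
slide [-0.0002, 0.0002, 0.0768] ang [0.12, 0.02, -0.02]
```

View pics/w6.png

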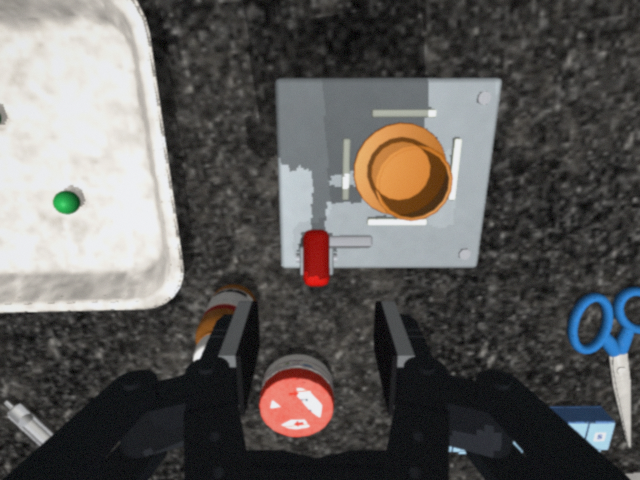

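The tab is at (316,258), centred in y at 22.5 as expected and lying between the fingers. I'll descend, pinch it and swing the lever down.

```bash
python3 -m pendant '{"slide":[[0,0,0.04],[0,0,0.075],[0,0,0.075],[0,0,0.075],[0,0,0.075],[0,0,0.075],[0,0,0.075],[0,0,0.075],[0,0,0.075]],"angular":[[0,0,0],[0,0,0],[0,0,0],[0,0,0],[0,0,0],[0,0,0],[0,0,0],[0,0,0],[0,0,0]],"fingers":[0.045,0.045,0.045,0.045,0.0,0.0,0.0,0.0,0.0]}' 25
python3 - <<'E'
from h import *
st()
E
```

```text
time_s: 13.8
tool_pos: [630.1, 22.5, 129.4]
orientation: [179.8, 0.0, 83.0]
wrist_force: [-1.4, -0.9, 6.6]
finger_gap: 13.1
t 13.8 pos [630.1  22.5 129.4] rpy [179.8   0.   83. ] F [-1.4 -0.9  6.6] gap 13.1 q [  2.  27.  98.  -0.  55. -81.]
```

```bash
python3 -m pendant '{"slide":[[0,-0.012,0.005],[0,-0.023,0.0105],[0,-0.041,0.023],[0,-0.056,0.038],[0,-0.068,0.0555],[0,-0.0775,0.075],[0,-0.082,0.0915],[0,-0.084,0.104],[0,-0.0845,0.109],[0,-0.0845,0.109],[0,-0.0845,0.109]],"angular":[[0,0,0],[0,0,0],[0,0,0],[0,0,0],[0,0,0],[0,0,0],[0,0,0],[0,0,0],[0,0,0],[0,0,0],[0,0,0]],"fingers":[0,0,0,0,0,0,0,0,0,0,0]}'
python3 - <<'E'
from h import *
st()
p,d,c=shot('wrist','w7.png')
E
```

```text
time_s: 15.18
tool_pos: [545.3, 32.7, 19.6]
orientation: [179.9, 0.1, 83.0]
wrist_force: [-5.2, 0.1, -0.8]
finger_gap: 13.4
t 15.18 pos [545.3  32.7  19.6] rpy [1.799e+02 1.000e-01 8.300e+01] F [-5.2  0.1 -0.8] gap 13.4 q [  3.  30. 112.  -0.  38. -80.]
```

View pics/w7.png

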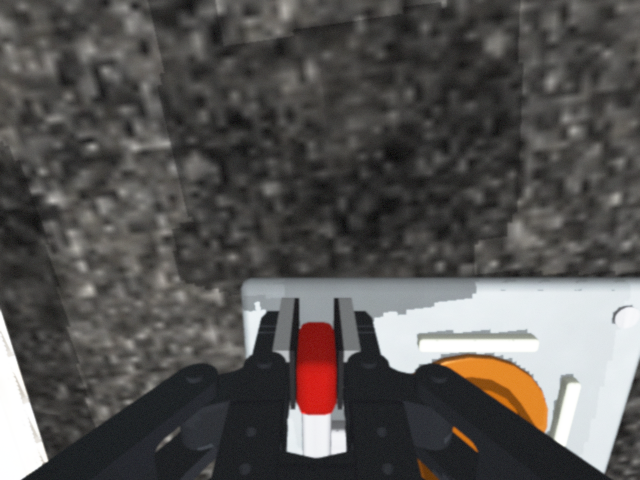

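The lever is down, with the tab held at (316,365). I'll press slightly further, release, and look.

```bash
python3 -m pendant '{"slide":[[0,0,0.002],[0,0,0.004],[0,0,0.004],[0,0,0.004]],"angular":[[0,0,0],[0,0,0],[0,0,0],[0,0,0]],"fingers":[0,0,0,0]}'
python3 -m pendant '{"slide":[[0,0,0.004],[0,0,0.004],[0,0,0.004],[0,0,-0.04],[0,0,-0.1],[0,0,-0.16],[-0.04,-0.04,-0.22],[-0.04,-0.04,-0.22],[-0.04,-0.04,-0.22]],"angular":[[0,0,0],[0,0,0],[0,0,0],[0,0,0],[0,0,0],[0,0,0],[0,0,0],[0,0,0],[0,0,0]],"fingers":[0.035,0.035,0.035,0.035,0.035,0.035,0.035,0.035,0.035]}'
python3 - <<'E'
from h import *
st()
p,d,c=shot('wrist','w8.png'); W=cloud(d,c)
hsv=cv2.cvtColor(p,cv2.COLOR_RGB2HSV)
red=((hsv[...,0]<4)|(hsv[...,0]>174))&(hsv[...,1]>160)&(W[...,2]>10)
n,l,s,ce=cv2.connectedComponentsWithStats(red.astype(np.uint8))
for i in range(1,n):
    if s[i,4]>80: P=W[l==i]; print('red',ce[i].round(),s[i],np.percentile(P,[2,50,98],axis=0).round(1).tolist())
p,d,c=shot('scene','s2.png'); cv2.imwrite('pics/s2c.png',cv2.resize(p[190:340,250:420],None,fx=4,fy=4,interpolation=cv2.INTER_CUBIC)[:600,:,::-1])
E
```

```text
time_s: 15.72
tool_pos: [545.3, 32.8, 17.5]
orientation: [179.9, 0.0, 83.0]
wrist_force: [-11.5, -0.5, 25.7]
finger_gap: 13.5
time_s: 16.85
tool_pos: [500.6, -2.2, 238.0]
orientation: [179.8, 0.0, 82.9]
wrist_force: [0.1, 0.7, -1.7]
finger_gap: 34.7
t 16.85 pos [500.6  -2.2 238. ] rpy [179.8   0.   82.9] F [ 0.1  0.7 -1.7] gap 34.7 q [ -0.   9. 108.  -0.  63. -83.]
red [361. 249.] [354 235  15  29 402] [[544.3, 24.4, 27.9], [550.3, 30.3, 48.0], [562.6, 36.4, 50.1]]
red [280. 400.] [262 397  36  10  92] [[666.7, -82.3, 40.1], [704.3, -63.4, 43.7], [711.4, -43.5, 87.6]]
red [331. 448.] [309 442  49  16 361] [[783.9, -45.4, 24.8], [787.7, -21.0, 30.5], [797.3, 4.9, 37.4]]
```

View pics/w8.png

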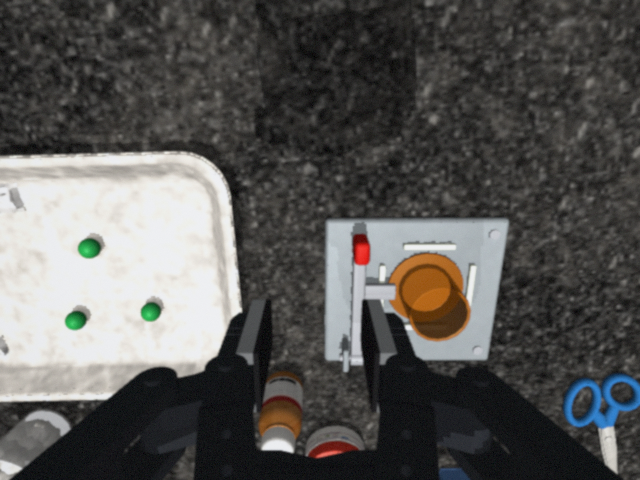

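View pics/s2c.png

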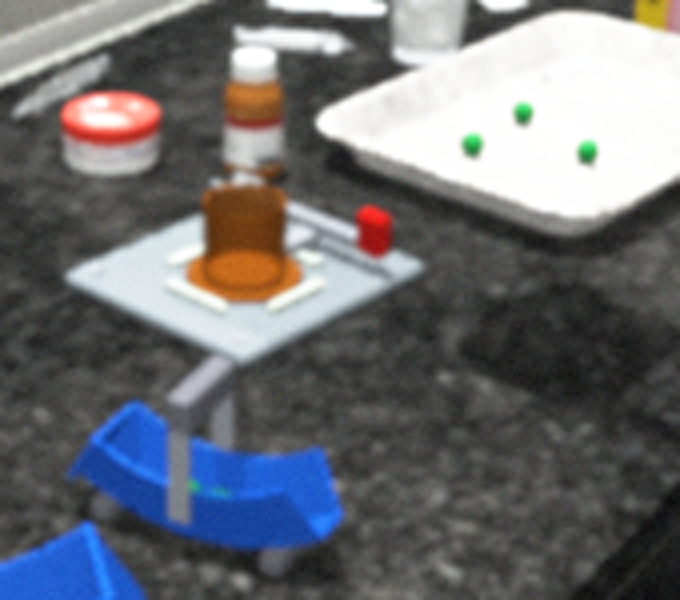

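Locked: the tab top is at z=50, the jar sits in the nest with the toe over its foot, and three balls are on the tray at (89,248), (76,320) and (150,312). I'll measure the balls, with TCP height confirmed by a second view.

```bash
cat >> h.py <<'E'
def balls(cam='wrist',z=12,f=None):
    p,d,c=shot(cam,f); hsv=cv2.cvtColor(p,cv2.COLOR_RGB2HSV); k,R,t=c; o=-R.T@t
    g=((hsv[...,0]>45)&(hsv[...,0]<75)&(hsv[...,1]>120)).astype(np.uint8)
    n,l,s,ce=cv2.connectedComponentsWithStats(g); W=cloud(d,c); out=[]
    for i in range(1,n):
        if s[i,4]>15:
            (u,v),r=cv2.minEnclosingCircle(np.argwhere(l==i)[:,::-1].astype(np.float32))
            ray=R.T@np.array([(u-k['cx'])/k['fx'],(v-k['cy'])/k['fy'],1])
            P=o+ray*(z-o[2])/ray[2]; out.append(P)
            print('ball px',round(u),round(v),'r',round(r,1),'xyz@z',P.round(1),'ztop',W[l==i][:,2].max().round(1))
    return out
E
python3 - <<'E'
from h import *
balls()
go([((520,-215,200),(180,0,83))])
E
```

```text
ball px 87 249 r 10.3 xyz@z [ 530.8 -226.8   12. ] ztop 377.7
ball px 149 314 r 9.3 xyz@z [ 606.5 -186.    12. ] ztop 377.7
ball px 74 322 r 10.1 xyz@z [ 606.1 -265.    12. ] ztop 377.7
slide [-0.2095, 0.0457, 0.036] ang [-0.04, 0.04, -0.02]
```

```bash
python3 -m pendant '{"slide":[[-0.06,0.012,0.012],[-0.12,0.025,0.025],[-0.18,0.04,0.036],[-0.21,0.046,0.036],[-0.21,0.046,0.036],[-0.21,0.046,0.036]],"angular":[[0,0,0],[0,0,0],[0,0,0],[0,0,0],[0,0,0],[0,0,0]],"fingers":[0.045,0.045,0.045,0.045,0.045,0.045]}'
python3 - <<'E'
from h import *
st()
B=balls(f='w9.png')
p,d,c=shot('wrist'); W=cloud(d,c); k=(abs(W[...,0]-520)<30)&(abs(W[...,1]+290)<30); print('floor z',np.median(W[k][:,2]))
for b in B: go([((b[0],b[1],60),(180,0,83)),((b[0],b[1],4),(180,0,83))])
E
```

```text
time_s: 17.75
tool_pos: [520.0, -214.6, 198.6]
orientation: [-179.8, -0.0, 83.0]
wrist_force: [0.1, -0.1, 0.4]
finger_gap: 44.9
t 17.75 pos [ 520.  -214.6  198.6] rpy [-179.8   -0.    83. ] F [ 0.1 -0.1  0.4] gap 44.9 q [ -23.   17.  103.   -0.   60. -106.]
ball px 303 216 r 10.7 xyz@z [ 531.2 -227.2   12. ] ztop 340.3
ball px 360 290 r 10.0 xyz@z [ 606.2 -186.2   12. ] ztop 340.3
ball px 272 300 r 10.1 xyz@z [ 606.5 -265.2   12. ] ztop 340.3
floor z 257.2209233354746
slide [-0.0116, 0.0127, 0.1394] ang [-0.11, 0.01, 0.05]
slide [-0.0115, 0.0128, 0.1954] ang [-0.11, 0.01, 0.05]
slide [0.0382, 0.0823, 0.1392] ang [-0.11, 0.01, 0.05]
slide [0.0382, 0.0824, 0.1952] ang [-0.11, 0.01, 0.05]
slide [-0.0401, 0.0921, 0.1392] ang [-0.11, 0.01, 0.05]
slide [-0.0401, 0.0922, 0.1952] ang [-0.11, 0.01, 0.05]
```

View pics/w9.png

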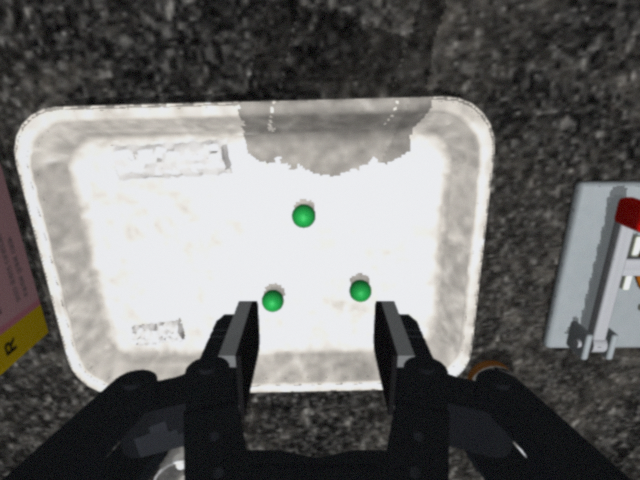

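Balls are at (303,216), (360,290) and (272,300), and both views agree at z=12. I'll pick the first one, C.

```bash
python3 -m pendant '{"slide":[[-0.0115,0.0128,0.05],[-0.0115,0.0128,0.11],[-0.0115,0.0128,0.15],[-0.0115,0.0128,0.18],[-0.0115,0.0128,0.194],[-0.0115,0.0128,0.194],[-0.0115,0.0128,0.194],[-0.0115,0.0128,0.194],[-0.0115,0.0128,0.194],[-0.0115,0.0128,0.194],[-0.0115,0.0128,0.194],[-0.0115,0.0128,0.194]],"angular":[[0,0,0],[0,0,0],[0,0,0],[0,0,0],[0,0,0],[0,0,0],[0,0,0],[0,0,0],[0,0,0],[0,0,0],[0,0,0],[0,0,0]],"fingers":[0.045,0.045,0.045,0.045,0.045,0.045,0.045,0,0,0,0,0]}' 20
python3 - <<'E'
from h import *
st(); shot('wrist','w10.png')
E
```

```text
time_s: 19.35
tool_pos: [531.9, -227.5, 6.2]
orientation: [-180.0, 0.0, 83.0]
wrist_force: [0.1, 0.4, 7.4]
finger_gap: 18.3
t 19.35 pos [ 531.9 -227.5    6.2] rpy [-180.    0.   83.] F [0.1 0.4 7.4] gap 18.3 q [ -23.   33.  108.   -0.   39. -106.]
```

View pics/w10.png

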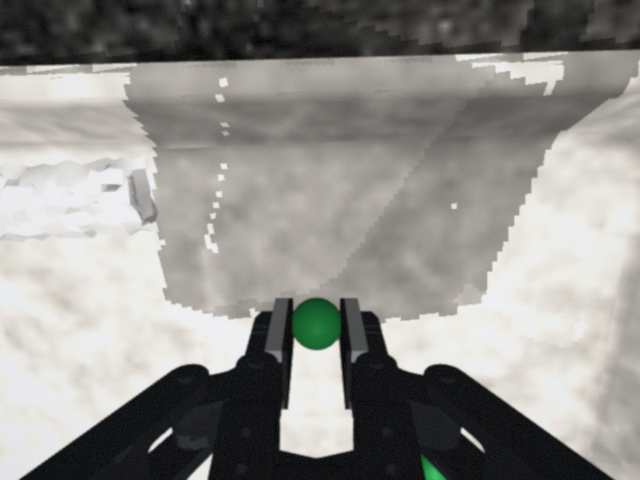

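The ball is between the pads at (316,323), but a gap of 18.3 suggests an off-centre grip. I'll lift a little to test.

```bash
python3 -m pendant '{"slide":[[0,0,-0.01],[0,0,-0.03],[0,0,-0.04],[0,0,-0.04]],"angular":[[0,0,0],[0,0,0],[0,0,0],[0,0,0]],"fingers":[0,0,0,0]}'
python3 - <<'E'
from h import *
st(); shot('wrist','w11.png')
E
```

```text
time_s: 19.9
tool_pos: [532.4, -227.7, 47.1]
orientation: [179.9, 0.1, 83.0]
wrist_force: [-0.4, -0.5, -1.1]
finger_gap: 18.0
t 19.9 pos [ 532.4 -227.7   47.1] rpy [1.799e+02 1.000e-01 8.300e+01] F [-0.4 -0.5 -1.1] gap 18.0 q [ -23.   30.  107.   -0.   43. -106.]
```

View pics/w11.png

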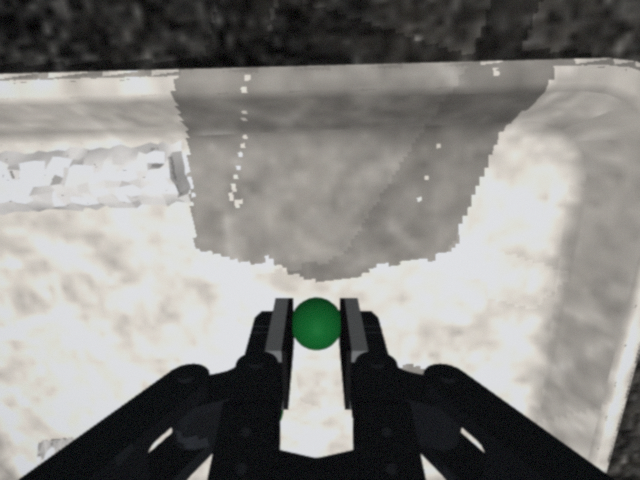

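Ball held. I'll carry it to a viewpoint over the small boat.

```bash
python3 -m pendant '{"slide":[[0,0,-0.05],[0,0,-0.11],[0.05,-0.005,-0.15],[0.11,-0.015,-0.15],[0.17,-0.02,-0.15],[0.23,-0.03,-0.15],[0.29,-0.036,-0.15],[0.35,-0.04,-0.15],[0.41,-0.044,-0.15],[0.47,-0.046,-0.15],[0.53,-0.046,-0.15],[0.55,-0.046,-0.15]],"angular":[[0,0,0],[0,0,0],[0,0,0],[0,0,0],[0,0,0],[0,0,0],[0,0,0],[0,0,0],[0,0,0],[0,0,0],[0,0,0],[0,0,0]],"fingers":[0,0,0,0,0,0,0,0,0,0,0,0]}'
python3 - <<'E'
from h import *
st()
p,d,c=shot('wrist','w12.png'); W=cloud(d,c); np.savez('w12.npz',p=p,d=d,W=W)
for m in ('boat','boat_grip'):
    print(' ',m,[(np.round(r['at']).tolist(),round(r['p'],2)) for r in models.recognise(m,'wrist')])
E
```

```text
time_s: 21.45
tool_pos: [552.5, 327.2, 194.9]
orientation: [-180.0, 0.0, 83.2]
wrist_force: [-0.8, -0.9, -0.3]
finger_gap: 18.1
t 21.45 pos [552.5 327.2 194.9] rpy [-180.     0.    83.2] F [-0.8 -0.9 -0.3] gap 18.1 q [ 31.  24.  93.  -0.  63. -53.]
  boat [([474.0, 489.0, 41.0], 0.78), ([471.0, 318.0, 33.0], 0.68)]
  boat_grip [([466.0, 486.0, 41.0], 0.8), ([469.0, 312.0, 27.0], 0.63)]
```

View pics/w12.png

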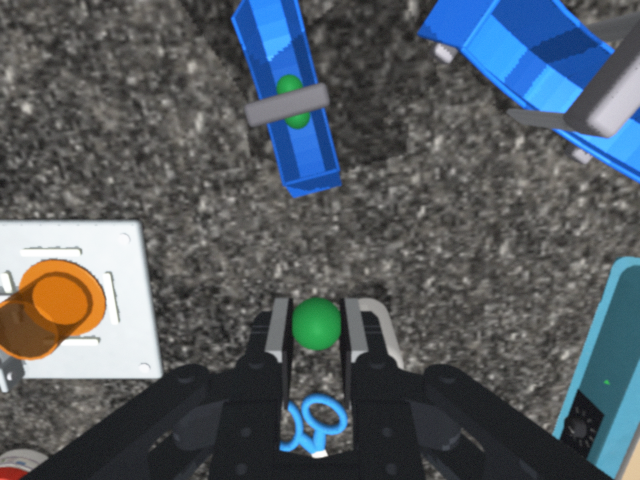

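The small boat lies at (285,110): closed back at (313,185), spout at (265,10), grey handle at (288,103), two balls beneath it. I'll measure the handle and axis from the depth.

```bash
python3 - <<'E'
from h import *
z=np.load('w12.npz'); W=z['W']; p=z['p'];d=z['d']
m=(abs(W[...,0]-470)<60)&(abs(W[...,1]-318)<50)&(W[...,2]>84)&(W[...,2]<96)&(d>0)
P=W[m]; print(len(P),P[:,2].mean(),cv2.minAreaRect(P[:,:2].astype(np.float32)),P[:,:2].mean(0))
v,u=np.nonzero(m); print(u.mean(),v.mean())
m2=(abs(W[...,0]-470)<110)&(abs(W[...,1]-318)<60)&(W[...,2]>3)&(W[...,2]<60)&(d>0)&(p[...,2].astype(int)-p[...,0]>60)
Q=W[m2]; print(len(Q),cv2.minAreaRect(Q[:,:2].astype(np.float32)),Q[:,2].max())
E
```

```text
2116 88.52010493074363 ((473.8822326660156, 318.9488220214844), (13.997655868530273, 49.995723724365234), 8.226329803466797) [473.74281069 319.39965594]
287.13846880907374 104.73251417769376
10016 ((473.18994140625, 318.83819580078125), (139.82720947265625, 42.54417419433594), 8.212453842163086) 54.13712157458871
```

Handle: centre (473.9, 319.0), top at 88.5, boat axis 8.2° with the spout at yaw 188.2°. The rectangle measures 140 × 42.5, as given. I'll drop the ball 43 mm behind the handle.

```bash
python3 - <<'E'
from h import *
go([((516.4,325.1,110),(180,0,98.2)),((516.4,325.1,54),(180,0,98.2))])
E
```

```text
slide [-0.0031, -0.0358, 0.085] ang [-0.08, 0.11, -15.08]
slide [-0.003, -0.0357, 0.141] ang [-0.08, 0.11, -15.08]
```

```bash
python3 -m pendant '{"slide":[[-0.002,-0.02,0.02],[-0.003,-0.036,0.06],[-0.003,-0.036,0.1],[-0.003,-0.036,0.13],[-0.003,-0.036,0.141],[-0.003,-0.036,0.141],[-0.003,-0.036,0.141]],"angular":[[0,0,-8],[0,0,-15],[0,0,-15],[0,0,-15],[0,0,-15],[0,0,-15],[0,0,-15]],"fingers":[0,0,0,0,0,0,0]}'
python3 - <<'E'
from h import *
st(); shot('wrist','w13.png')
E
```

```text
time_s: 22.48
tool_pos: [517.0, 325.2, 55.3]
orientation: [180.0, 0.1, 98.1]
wrist_force: [-0.6, 0.5, -0.2]
finger_gap: 18.0
t 22.48 pos [517.  325.2  55.3] rpy [1.80e+02 1.00e-01 9.81e+01] F [-0.6  0.5 -0.2] gap 18.0 q [ 32.  31. 103.  -0.  46. -66.]
```

View pics/w13.png

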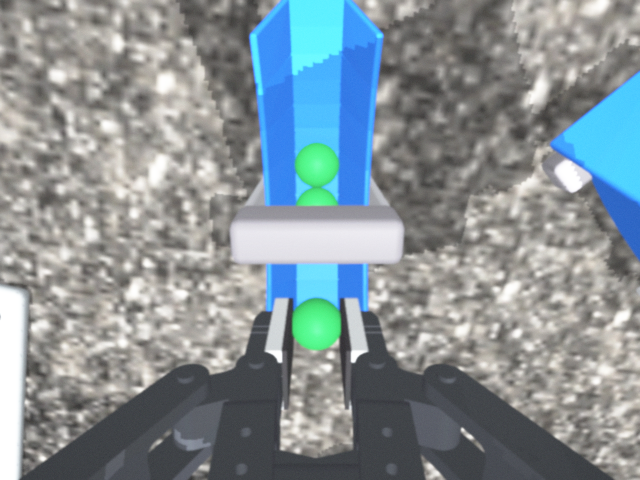

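The ball at (316,323) is centred over the trough, behind the handle. Releasing it.

```bash
python3 -m pendant '{"slide":[[0,0,0.003],[0,0,0.004],[0,0,0.004],[0,0,0.004],[0,0,0.004],[0,0,0.004],[0,0,-0.04],[0,0,-0.1],[0,0.02,-0.14],[0,0.04,-0.14],[0,0.04,-0.14],[0,0.04,-0.14]],"angular":[[0,0,0],[0,0,0],[0,0,0],[0,0,0],[0,0,0],[0,0,0],[0,0,0],[0,0,0],[0,0,8],[0,0,15],[0,0,15],[0,0,15]],"fingers":[0,0,0.04,0.04,0.04,0.04,0.04,0.045,0.045,0.045,0.045,0.045]}'
python3 - <<'E'
from h import *
st(); shot('wrist','w14.png')
go([((606.3,-186.1,100),(180,0,83)),((606.3,-186.1,4),(180,0,83)),((560,100,200),(180,0,83))])
E
```

```text
time_s: 24.02
tool_pos: [555.5, 330.7, 194.4]
orientation: [-179.9, 0.1, 83.2]
wrist_force: [0.3, -0.4, 0.5]
finger_gap: 45.0
t 24.02 pos [555.5 330.7 194.4] rpy [-1.799e+02  1.000e-01  8.320e+01] F [ 0.3 -0.4  0.5] gap 45.0 q [ 31.  24.  93.  -0.  63. -53.]
slide [-0.5069, 0.1118, 0.0954] ang [-0.07, 0.12, 0.22]
slide [-0.5067, 0.1119, 0.1914] ang [-0.07, 0.12, 0.22]
slide [-0.2285, 0.0319, -0.0051] ang [-0.07, 0.12, 0.22]
```

View pics/w14.png

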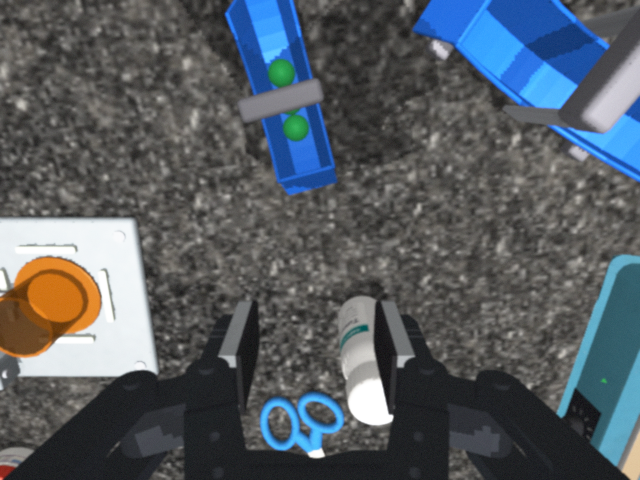

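The boat now has a row of three: (281,72), one hidden under the handle, and (295,127). Going for ball A.

```bash
python3 -m pendant '{"slide":[[-0.06,0.013,0],[-0.12,0.026,0],[-0.18,0.04,0],[-0.24,0.053,0],[-0.3,0.066,0],[-0.36,0.08,0.02],[-0.42,0.093,0.04],[-0.48,0.106,0.07],[-0.507,0.112,0.095],[-0.507,0.112,0.095],[-0.507,0.112,0.095],[-0.507,0.112,0.095]],"angular":[[0,0,0],[0,0,0],[0,0,0],[0,0,0],[0,0,0],[0,0,0],[0,0,0],[0,0,0],[0,0,0],[0,0,0],[0,0,0],[0,0,0]],"fingers":[0.045,0.045,0.045,0.045,0.045,0.045,0.045,0.045,0.045,0.045,0.045,0.045]}'
python3 - <<'E'
from h import *
st(); B=balls(f='w15.png')
for b in B: go([((b[0],b[1],4),(180,0,83))])
E
```

```text
time_s: 25.58
tool_pos: [607.0, -185.0, 101.3]
orientation: [-180.0, 0.1, 83.3]
wrist_force: [0.5, 0.2, -0.1]
finger_gap: 45.3
t 25.57 pos [ 607.  -185.   101.3] rpy [-1.80e+02  1.00e-01  8.33e+01] F [ 0.5  0.2 -0.1] gap 45.3 q [ -17.   29.   98.   -0.   53. -100.]
ball px 315 240 r 15.3 xyz@z [ 606.2 -185.9   12. ] ztop 242.8
ball px 186 254 r 15.7 xyz@z [ 606.6 -264.9   12. ] ztop 242.8
slide [-0.0008, -0.0007, 0.0973] ang [0.0, 0.13, 0.32]
slide [-0.0792, 0.0088, 0.0975] ang [0.0, 0.13, 0.32]
```

View pics/w15.png

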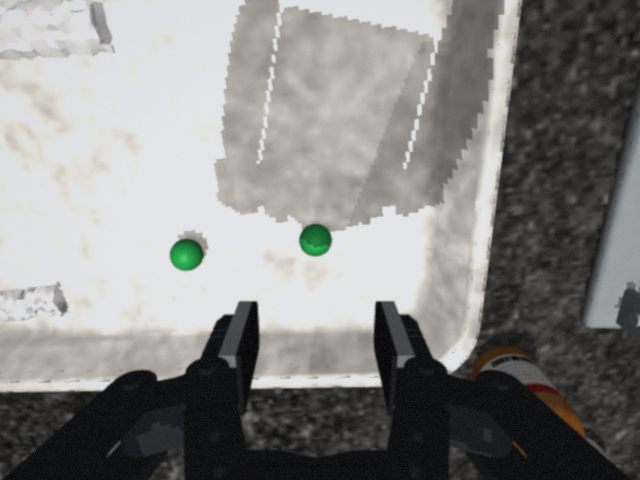

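Ball A at (315,240) lies between the fingers. Picking it.

```bash
python3 -m pendant '{"slide":[[-0.001,-0.001,0.04],[-0.001,-0.001,0.075],[-0.001,-0.001,0.0965],[-0.001,-0.001,0.0965],[-0.001,-0.001,0.0965],[-0.001,-0.001,0.0965],[-0.001,-0.001,0.0965],[-0.001,-0.001,0.0965],[-0.001,-0.001,0.0965],[-0.001,-0.001,0.05],[-0.001,-0.001,0.0],[-0.001,-0.001,-0.06]],"angular":[[0,0,0],[0,0,0],[0,0,0],[0,0,0],[0,0,0],[0,0,0],[0,0,0],[0,0,0],[0,0,0],[0,0,0],[0,0,0],[0,0,0]],"fingers":[0.045,0.045,0.045,0.045,0.045,0,0,0,0,0,0,0]}' 20
python3 - <<'E'
from h import *
st(); 
go([((530,325,170),(180,0,98.2)),((516.4,325.1,54),(180,0,98.2))])
E
```

```text
time_s: 27.12
tool_pos: [605.1, -185.5, 162.2]
orientation: [-179.9, 0.1, 83.3]
wrist_force: [1.8, -0.7, -0.7]
finger_gap: 18.3
t 27.12 pos [ 605.1 -185.5  162.2] rpy [-1.799e+02  1.000e-01  8.330e+01] F [ 1.8 -0.7 -0.7] gap 18.3 q [ -17.   25.   96.   -0.   59. -100.]
slide [0.4983, -0.134, -0.0085] ang [-0.12, 0.09, -14.89]
slide [0.497, -0.1474, 0.1075] ang [-0.12, 0.09, -14.89]
```

```bash
python3 -m pendant '{"slide":[[0.06,-0.016,-0.01],[0.12,-0.032,-0.01],[0.18,-0.048,-0.01],[0.24,-0.065,-0.01],[0.3,-0.08,-0.01],[0.36,-0.097,-0.01],[0.42,-0.113,-0.01],[0.48,-0.13,-0.01],[0.498,-0.134,-0.01],[0.498,-0.134,-0.01],[0.498,-0.134,-0.01],[0.498,-0.134,-0.01]],"angular":[[0,0,0],[0,0,0],[0,0,-2],[0,0,-4],[0,0,-6],[0,0,-8],[0,0,-10],[0,0,-12],[0,0,-15],[0,0,-15],[0,0,-15],[0,0,-15]],"fingers":[0,0,0,0,0,0,0,0,0,0,0,0]}'
python3 - <<'E'
from h import *
st(); shot('wrist','w16.png')
go([((516.4,325.1,52),(180,0,98.2))])
E
```

```text
time_s: 28.62
tool_pos: [530.4, 323.1, 171.5]
orientation: [-179.9, 0.1, 98.2]
wrist_force: [1.4, 0.4, -0.5]
finger_gap: 17.9
t 28.62 pos [530.4 323.1 171.5] rpy [-1.799e+02  1.000e-01  9.820e+01] F [ 1.4  0.4 -0.5] gap 17.9 q [ 31.  23.  97.  -0.  60. -67.]
slide [0.004, -0.0133, 0.1196] ang [-0.14, 0.09, 0.0]
```

View pics/w16.png

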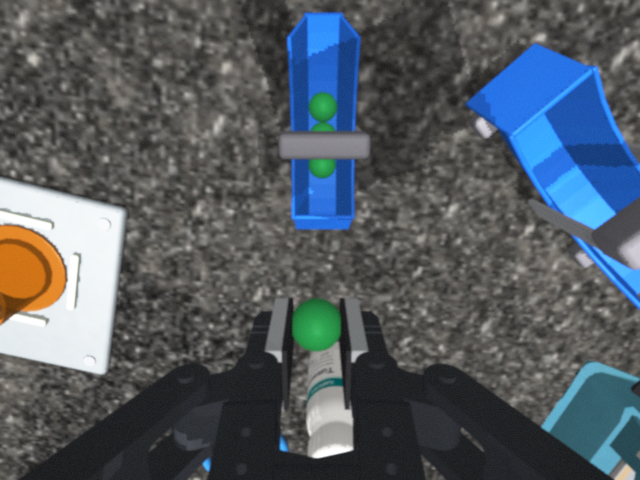

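The row of three shows at (323,107), (323,128) and (322,165), and the held ball is aligned. Lowering and releasing.

```bash
python3 -m pendant '{"slide":[[0.004,-0.013,0.05],[0.004,-0.014,0.09],[0.004,-0.014,0.118],[0.004,-0.014,0.118],[0.004,-0.014,0.118],[0.004,-0.014,0.118],[0.004,-0.014,0.118],[0.004,-0.014,0.118],[0.004,-0.014,0.118],[0.004,-0.014,0.08],[0.004,-0.014,0.02],[0.004,0.01,-0.03]],"angular":[[0,0,0],[0,0,0],[0,0,0],[0,0,0],[0,0,0],[0,0,0],[0,0,0],[0,0,0],[0,0,0],[0,0,0],[0,0,0],[0,0,0]],"fingers":[0,0,0,0,0,0.04,0.04,0.04,0.04,0.04,0.04,0.045]}'
python3 - <<'E'
from h import *
st(); shot('wrist','w17.png')
go([((606.5,-265,100),(180,0,83))])
E
```

```text
time_s: 30.18
tool_pos: [538.9, 328.7, 203.5]
orientation: [-179.8, 0.1, 98.2]
wrist_force: [1.7, -0.2, -1.0]
finger_gap: 45.0
t 30.18 pos [538.9 328.7 203.5] rpy [-1.798e+02  1.000e-01  9.820e+01] F [ 1.7 -0.2 -1. ] gap 45.0 q [ 31.  22.  94.  -0.  64. -67.]
slide [-0.599, -0.0257, 0.1093] ang [0.49, -0.22, 15.22]
```

View pics/w17.png

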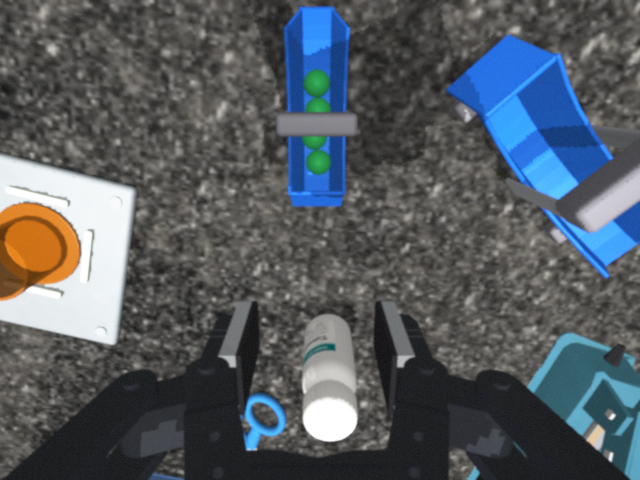

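Four balls are in the boat at (316,82), (318,105), (314,140) and (318,161). Now the last one, B.

```bash
python3 -m pendant '{"slide":[[-0.06,-0.003,0],[-0.12,-0.005,0],[-0.18,-0.008,0],[-0.24,-0.01,0],[-0.3,-0.013,0],[-0.36,-0.015,0],[-0.42,-0.018,0.01],[-0.48,-0.02,0.03],[-0.54,-0.023,0.06],[-0.599,-0.026,0.1],[-0.599,-0.026,0.109],[-0.599,-0.026,0.109]],"angular":[[0,0,0],[0,0,2],[0,0,4],[0,0,6],[0,0,8],[0,0,10],[0,0,12],[0,0,14],[0,0,15],[0,0,15],[0,0,15],[0,0,15]],"fingers":[0.045,0.045,0.045,0.045,0.045,0.045,0.045,0.045,0.045,0.045,0.045,0.045]}'
python3 - <<'E'
from h import *
st(); B=balls(f='w18.png')
for b in B: go([((b[0],b[1],4),(180,0,83))])
E
```

```text
time_s: 31.72
tool_pos: [605.1, -264.9, 98.6]
orientation: [179.7, -0.3, 83.1]
wrist_force: [0.6, 0.9, 0.3]
finger_gap: 45.1
t 31.73 pos [ 605.1 -264.9   98.6] rpy [179.7  -0.3  83.1] F [0.6 0.9 0.3] gap 45.1 q [ -24.   31.   95.    1.   54. -107.]
ball px 316 244 r 15.4 xyz@z [ 606.4 -265.2   12. ] ztop 239.7
slide [-0.0013, 0.0001, 0.0959] ang [0.38, -0.32, 0.2]
```

View pics/w18.png

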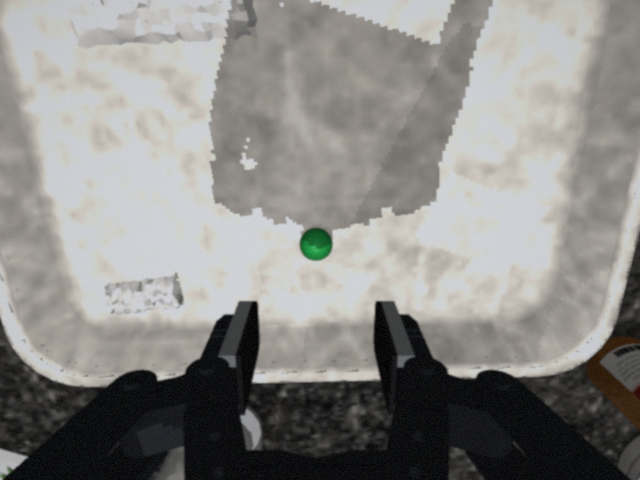

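The last ball is at (316,244). Picking it.

```bash
python3 -m pendant '{"slide":[[-0.001,0.0005,0.04],[-0.001,0.0005,0.075],[-0.001,0.0005,0.0945],[-0.001,0.0005,0.0945],[-0.001,0.0005,0.0945],[-0.001,0.0005,0.0945],[-0.001,0.0005,0.0945],[-0.001,0.0005,0.0945],[-0.001,0.0005,0.0945],[-0.001,0.0005,0.05],[-0.001,0.0005,0.0],[-0.001,0.0005,-0.06]],"angular":[[0.3,-0.3,0],[0.3,-0.3,0],[0.3,-0.3,0],[0.3,-0.3,0],[0.3,-0.3,0],[0.3,-0.3,0],[0.3,-0.3,0],[0.3,-0.3,0],[0.3,-0.3,0],[0.3,-0.3,0],[0.3,-0.3,0],[0.3,-0.3,0]],"fingers":[0.045,0.045,0.045,0.045,0.045,0,0,0,0,0,0,0]}' 20
python3 - <<'E'
from h import *
st(); 
go([((535,325,170),(180,0,98.2)),((520.4,325.7,54),(180,0,98.2))])
E
```

```text
time_s: 33.28
tool_pos: [604.9, -265.4, 160.7]
orientation: [-180.0, -0.1, 83.2]
wrist_force: [0.7, -1.3, -0.3]
finger_gap: 18.3
t 33.27 pos [ 604.9 -265.4  160.7] rpy [-1.80e+02 -1.00e-01  8.32e+01] F [ 0.7 -1.3 -0.3] gap 18.3 q [ -24.   27.   92.    0.   60. -107.]
slide [0.5779, -0.1394, -0.0087] ang [-0.02, -0.06, -15.01]
slide [0.5768, -0.1539, 0.1073] ang [-0.02, -0.06, -15.01]
```

```bash
python3 -m pendant '{"slide":[[0.06,-0.0145,-0.01],[0.12,-0.029,-0.01],[0.18,-0.043,-0.01],[0.24,-0.058,-0.01],[0.3,-0.072,-0.01],[0.36,-0.087,-0.01],[0.42,-0.101,-0.01],[0.48,-0.116,-0.01],[0.54,-0.13,-0.01],[0.578,-0.139,-0.01],[0.578,-0.139,-0.01],[0.578,-0.139,-0.01]],"angular":[[0,0,0],[0,0,0],[0,0,-2],[0,0,-4],[0,0,-6],[0,0,-8],[0,0,-10],[0,0,-12],[0,0,-15],[0,0,-15],[0,0,-15],[0,0,-15]],"fingers":[0,0,0,0,0,0,0,0,0,0,0,0]}'
python3 - <<'E'
from h import *
st(); p,d,c=shot('wrist','w19.png'); W=cloud(d,c)
m=(abs(W[...,0]-470)<60)&(abs(W[...,1]-318)<50)&(W[...,2]>84)&(W[...,2]<96)&(d>0)
P=W[m]; print(len(P),P[:,2].mean(),cv2.minAreaRect(P[:,:2].astype(np.float32)))
go([((520.4,325.7,52),(180,0,98.2))])
E
```

```text
time_s: 34.78
tool_pos: [535.2, 324.4, 171.1]
orientation: [-180.0, -0.0, 98.2]
wrist_force: [0.5, -1.1, -1.7]
finger_gap: 18.1
t 34.77 pos [535.2 324.4 171.1] rpy [-180.    -0.    98.2] F [ 0.5 -1.1 -1.7] gap 18.1 q [ 31.  24.  97.   0.  60. -67.]
2402 88.49838022514928 ((473.592529296875, 318.96380615234375), (13.725711822509766, 50.01484298706055), 8.175665855407715)
slide [0.0038, -0.0145, 0.1192] ang [-0.03, -0.02, -0.04]
```

View pics/w19.png

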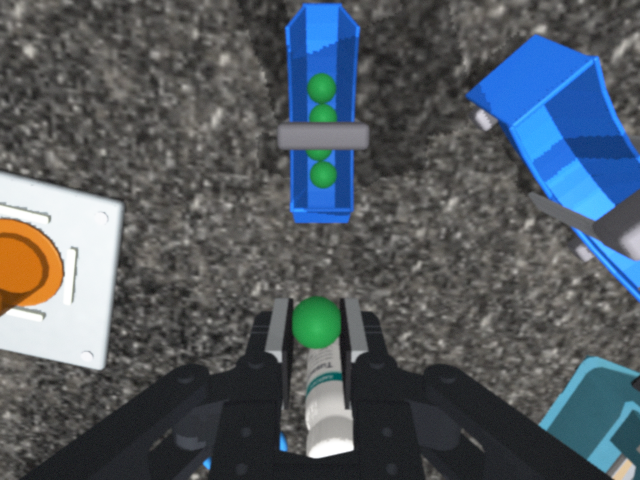

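The boat hasn't moved. Dropping the fifth ball 47 mm behind the handle.

```bash
python3 -m pendant '{"slide":[[0.004,-0.0145,0.05],[0.004,-0.0145,0.09],[0.004,-0.0145,0.118],[0.004,-0.0145,0.118],[0.004,-0.0145,0.118],[0.004,-0.0145,0.118],[0.004,-0.0145,0.118],[0.004,-0.0145,0.118],[0.004,-0.0145,0.118],[0.004,-0.0145,0.08],[0.004,-0.0145,0.02],[0.004,0.01,-0.03]],"angular":[[0,0,0],[0,0,0],[0,0,0],[0,0,0],[0,0,0],[0,0,0],[0,0,0],[0,0,0],[0,0,0],[0,0,0],[0,0,0],[0,0,0]],"fingers":[0,0,0,0,0,0.04,0.04,0.04,0.04,0.04,0.04,0.045]}'
python3 - <<'E'
from h import *
st(); p,d,c=shot('wrist','w20.png'); W=cloud(d,c)
m=(abs(W[...,0]-470)<60)&(abs(W[...,1]-318)<50)&(W[...,2]>84)&(W[...,2]<96)&(d>0)
P=W[m]; print(len(P),P[:,2].mean(),cv2.minAreaRect(P[:,:2].astype(np.float32)))
p,d,c=shot('top','t2.png'); cv2.imwrite('pics/t2c.png',cv2.resize(p[170:320,200:420],None,fx=3.6,fy=3.6,interpolation=cv2.INTER_CUBIC)[:,:,::-1])
E
```

```text
time_s: 36.33
tool_pos: [543.8, 329.3, 203.2]
orientation: [-179.9, -0.0, 98.2]
wrist_force: [1.1, -0.0, 0.3]
finger_gap: 44.8
t 36.33 pos [543.8 329.3 203.2] rpy [-179.9   -0.    98.2] F [ 1.1 -0.   0.3] gap 44.8 q [ 31.  23.  94.   0.  64. -67.]
1929 88.52883268491422 ((473.6968994140625, 319.0101318359375), (13.522308349609375, 49.847938537597656), 8.196939468383789)
```

View pics/w20.png

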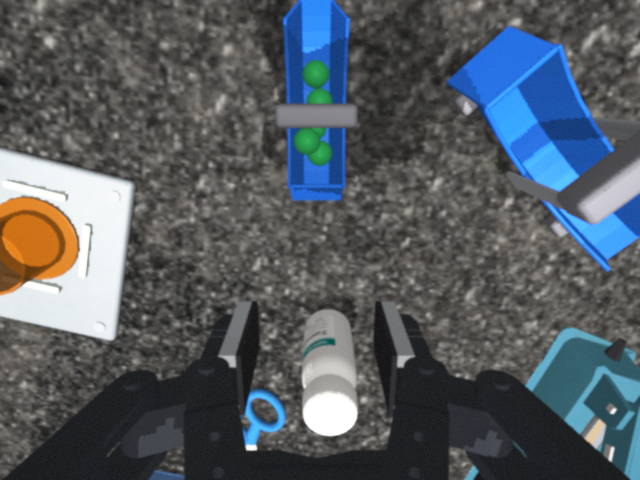

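View pics/t2.png

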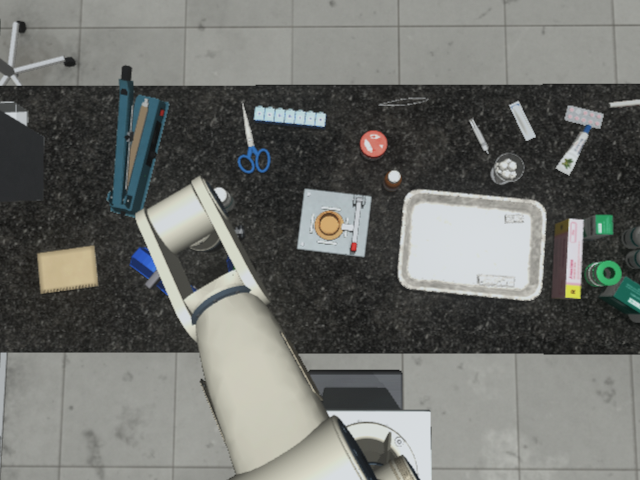

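All five balls are in the boat, but the fifth sits stacked against the side at (307,142). It is still inside the limits, and rocking should seat it. The top view shows an empty tray and the jar locked at (329,226). Now to the handle.

```bash
python3 - <<'E'
from h import *
go([((473.7,319,150),(180,0,8.2)),((473.7,319,62),(180,0,8.2))])
E
```

```text
slide [-0.0019, -0.0774, 0.0571] ang [0.26, -0.68, 89.95]
slide [-0.0023, -0.0783, 0.1451] ang [0.26, -0.68, 89.95]
```

```bash
python3 -m pendant '{"slide":[[0,-0.01,0],[0,-0.02,0],[0,-0.03,0],[-0.001,-0.04,0.01],[-0.001,-0.05,0.02],[-0.001,-0.06,0.03],[-0.002,-0.07,0.04],[-0.002,-0.077,0.05],[-0.002,-0.077,0.057],[-0.002,-0.077,0.057],[-0.002,-0.077,0.057],[-0.002,-0.077,0.057]],"angular":[[0,0,10],[0,0,20],[0,0,30],[0,0,40],[0,0,50],[0,0,60],[0,0,70],[0,0,80],[0,0,90],[0,0,90],[0,0,90],[0,0,90]],"fingers":[0.045,0.045,0.045,0.045,0.045,0.045,0.045,0.045,0.045,0.045,0.045,0.045]}'
python3 - <<'E'
from h import *
st(); p,d,c=shot('wrist','w21.png'); W=cloud(d,c)
m=(abs(W[...,0]-470)<60)&(abs(W[...,1]-318)<50)&(W[...,2]>84)&(W[...,2]<96)&(d>0)
P=W[m]; print(len(P),P[:,2].mean(),cv2.minAreaRect(P[:,:2].astype(np.float32)))
go([((473.7,319,62),(180,0,8.2))])
E
```

```text
time_s: 37.92
tool_pos: [474.3, 319.1, 150.4]
orientation: [-179.7, -0.6, 8.3]
wrist_force: [-0.2, -1.0, -0.1]
finger_gap: 45.0
t 37.92 pos [474.3 319.1 150.4] rpy [-179.7   -0.6    8.3] F [-0.2 -1.  -0.1] gap 45.0 q [ 34.  20. 105.  -0.  54.  26.]
2213 88.59626709592683 ((473.6617736816406, 319.22540283203125), (13.930112838745117, 49.89134216308594), 8.712175369262695)
slide [-0.0016, 0.0004, 0.0884] ang [-0.28, -0.62, 0.05]
```

View pics/w21.png

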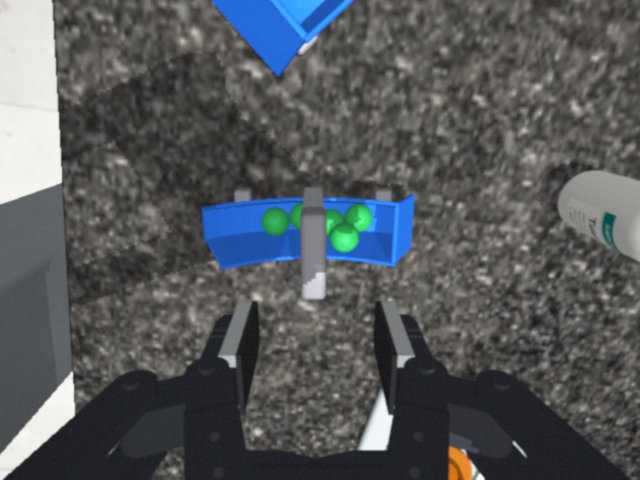

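The handle at (313,245) is midway between the fingers, with the stacked ball at (344,238). I'll grip it and lift a little.

```bash
python3 -m pendant '{"slide":[[-0.0015,0,0.03],[-0.0015,0,0.06],[-0.0015,0,0.08],[-0.0015,0,0.088],[-0.0015,0,0.088],[-0.0015,0,0.088],[-0.0015,0,0.088],[-0.0015,0,0.088],[-0.0015,0,0.088],[-0.0015,0,0.088],[-0.0015,0,0.088]],"angular":[[-0.3,-0.6,0],[-0.3,-0.6,0],[-0.3,-0.6,0],[-0.3,-0.6,0],[-0.3,-0.6,0],[-0.3,-0.6,0],[-0.3,-0.6,0],[-0.3,-0.6,0],[-0.3,-0.6,0],[-0.3,-0.6,0],[-0.3,-0.6,0]],"fingers":[0.045,0.045,0.045,0.045,0.045,0,0,0,0,0,0]}' 60
python3 - <<'E'
from h import *
st()
E
```

```text
time_s: 39.35
tool_pos: [474.1, 319.7, 63.3]
orientation: [-180.0, -0.1, 8.3]
wrist_force: [-2.2, -0.3, 7.0]
finger_gap: 12.5
t 39.35 pos [474.1 319.7  63.3] rpy [-1.8e+02 -1.0e-01  8.3e+00] F [-2.2 -0.3  7. ] gap 12.5 q [ 34.  28. 107.  -0.  45.  26.]
```

```bash
python3 -m pendant '{"slide":[[0,0,-0.01],[0,0,-0.03],[0,0,-0.06],[0,0,-0.1],[0,0,-0.13],[0,0,-0.13],[0,0,-0.13],[0,0,-0.13],[0,0,-0.13],[0,0,-0.13],[0,0,-0.13],[0,0,-0.13]],"angular":[[0,0,0],[0,0,0],[0,0,0],[0,0,0],[0,-3,0],[0,-6,0],[0,-6,0],[0,-3,0],[0,0,0],[0,4,0],[0,4,0],[0,0,0]],"fingers":[0,0,0,0,0,0,0,0,0,0,0,0]}'
python3 - <<'E'
from h import *
st(); p,d,c=shot('wrist','w22.png')
E
```

```text
time_s: 40.85
tool_pos: [472.5, 319.5, 193.3]
orientation: [180.0, 0.1, 8.3]
wrist_force: [0.6, 0.9, -3.7]
finger_gap: 12.8
t 40.85 pos [472.5 319.5 193.3] rpy [1.8e+02 1.0e-01 8.3e+00] F [ 0.6  0.9 -3.7] gap 12.8 q [ 34.  18. 102.   0.  60.  26.]
```

View pics/w22.png

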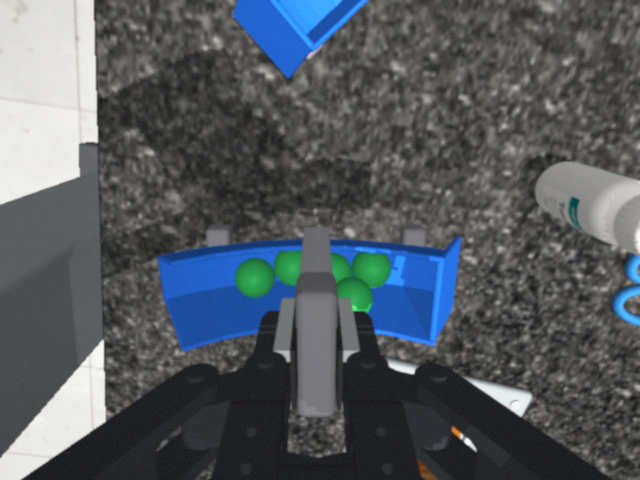

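The boat is held. The wrist force of -3.7 N matches the boat plus five balls. The fifth ball at (352,298) is still stacked, so I'll shake gently along the boat while rolling a little.

```bash
python3 -m pendant '{"slide":[[0.015,0,0],[-0.015,0,0],[0.015,0,0],[-0.015,0,0],[0.015,0,0],[-0.015,0,0],[0.015,0,0],[-0.015,0,0],[0.015,0,0],[-0.015,0,0],[0,0,0],[0,0,0]],"angular":[[0,0,0],[0,0,0],[3,0,0],[6,0,0],[6,0,0],[0,0,0],[-6,0,0],[-6,0,0],[-3,0,0],[0,0,0],[0,0,0],[0,0,0]],"fingers":[0,0,0,0,0,0,0,0,0,0,0,0]}'
python3 - <<'E'
from h import *
st(); p,d,c=shot('wrist','w23.png')
E
```

```text
time_s: 42.4
tool_pos: [476.0, 320.4, 193.6]
orientation: [-180.0, 0.1, 8.3]
wrist_force: [-0.2, -0.3, -3.6]
finger_gap: 13.2
t 42.4 pos [476.  320.4 193.6] rpy [-1.8e+02  1.0e-01  8.3e+00] F [-0.2 -0.3 -3.6] gap 13.2 q [ 34.  18. 102.   0.  60.  25.]
```

View pics/w23.png

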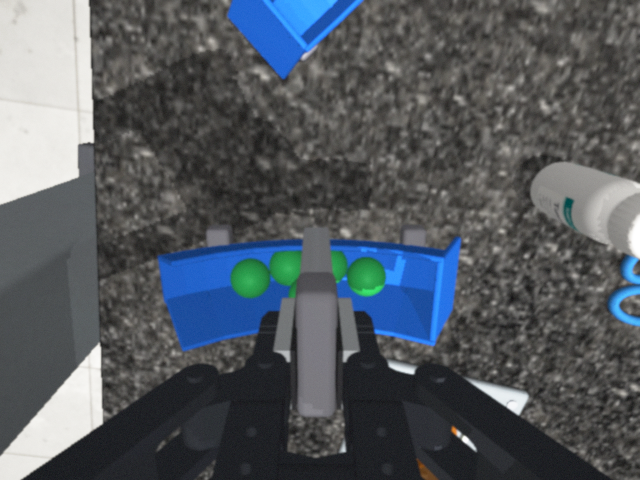

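The stacked ball has moved under the handle (green at (295,292)). Shaking a bit harder.

```bash
python3 -m pendant '{"slide":[[0.025,0,0],[-0.025,0,0],[0.025,0,0],[-0.025,0,0],[0.025,0,0],[-0.025,0,0],[0.025,0,0],[-0.025,0,0],[0.025,0,0],[-0.02,0,0],[0,0,0],[0,0,0]],"angular":[[0,0,0],[6,0,0],[8,0,0],[8,0,0],[0,0,0],[-6,0,0],[-8,0,0],[-8,0,0],[-3,0,0],[0,0,0],[0,0,0],[0,0,0]],"fingers":[0,0,0,0,0,0,0,0,0,0,0,0]}'
python3 - <<'E'
from h import *
st(); p,d,c=shot('wrist','w24.png')
E
```

```text
time_s: 43.95
tool_pos: [476.5, 320.8, 193.7]
orientation: [-179.9, 0.1, 8.2]
wrist_force: [-0.1, -0.2, -2.8]
finger_gap: 12.8
t 43.95 pos [476.5 320.8 193.7] rpy [-1.799e+02  1.000e-01  8.200e+00] F [-0.1 -0.2 -2.8] gap 12.8 q [ 34.  18. 102.   0.  60.  25.]
```

View pics/w24.png

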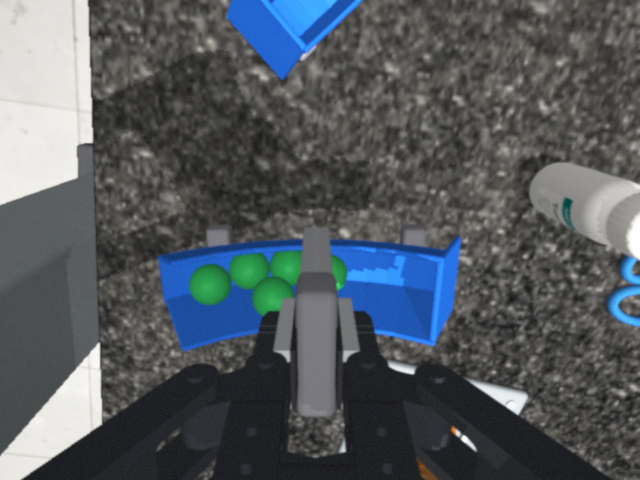

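Five balls are still in the boat, sloshing toward the spout at (210,284). I'll hold still and look again.

```bash
python3 -m pendant '{"slide":[[0,0,0],[0,0,0],[0,0,0],[0,0,0],[0,0,0],[0,0,0],[0,0,0],[0,0,0]],"angular":[[0,0,0],[0,0,0],[0,0,0],[0,0,0],[0,0,0],[0,0,0],[0,0,0],[0,0,0]],"fingers":[0,0,0,0,0,0,0,0]}'
python3 - <<'E'
from h import *
st(); p,d,c=shot('wrist','w25.png')
E
```

```text
time_s: 45.0
tool_pos: [476.1, 320.8, 193.7]
orientation: [-179.9, 0.1, 8.2]
wrist_force: [0.9, 0.2, -2.9]
finger_gap: 12.7
t 45.0 pos [476.1 320.8 193.7] rpy [-1.799e+02  1.000e-01  8.200e+00] F [ 0.9  0.2 -2.9] gap 12.7 q [ 34.  18. 102.   0.  60.  25.]
```

View pics/w25.png

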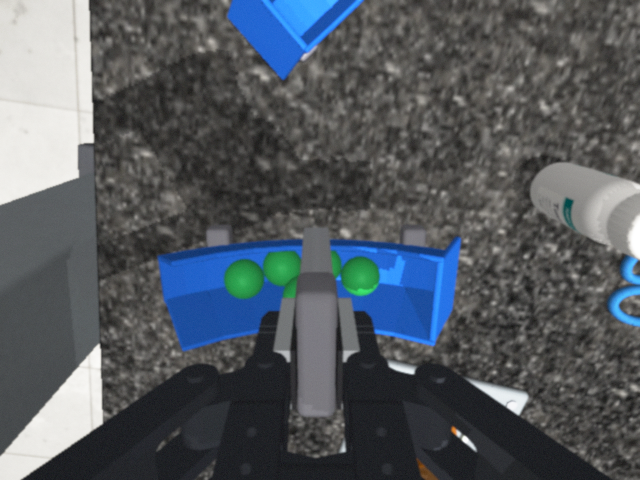

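Still stacked under the handle. I'll try once more with the boat tipped back, so that the row bumps the rear wall.

```bash
python3 -m pendant '{"slide":[[0,0,0],[0,0,0],[0.03,0,0],[-0.03,0,0],[0.03,0,0],[-0.03,0,0],[0.03,0,0],[-0.03,0,0],[0,0,0],[0,0,0],[0,0,0],[0,0,0]],"angular":[[0,-8,0],[0,-16,0],[0,-16,0],[0,-16,0],[0,-16,0],[0,-16,0],[0,-16,0],[0,-16,0],[0,-16,0],[0,-10,0],[0,-5,0],[0,0,0]],"fingers":[0,0,0,0,0,0,0,0,0,0,0,0]}'
python3 -m pendant '{"slide":[[0,0,0],[0,0,0],[0,0,0],[0,0,0],[0,0,0],[0,0,0],[0,0,0],[0,0,0]],"angular":[[0,0,0],[0,0,0],[0,0,0],[0,0,0],[0,0,0],[0,0,0],[0,0,0],[0,0,0]],"fingers":[0,0,0,0,0,0,0,0]}'
python3 - <<'E'
from h import *
st(); p,d,c=shot('wrist','w26.png')
E
```

```text
time_s: 46.55
tool_pos: [476.3, 320.8, 193.8]
orientation: [-179.9, -0.1, 8.2]
wrist_force: [0.2, -1.4, -3.8]
finger_gap: 12.7
time_s: 47.55
tool_pos: [476.3, 320.8, 193.8]
orientation: [-179.9, -0.1, 8.2]
wrist_force: [-0.0, -0.4, -3.1]
finger_gap: 13.0
t 47.55 pos [476.3 320.8 193.8] rpy [-1.799e+02 -1.000e-01  8.200e+00] F [-0.  -0.4 -3.1] gap 13.0 q [ 34.  18. 102.   0.  60.  26.]
```

View pics/w26.png

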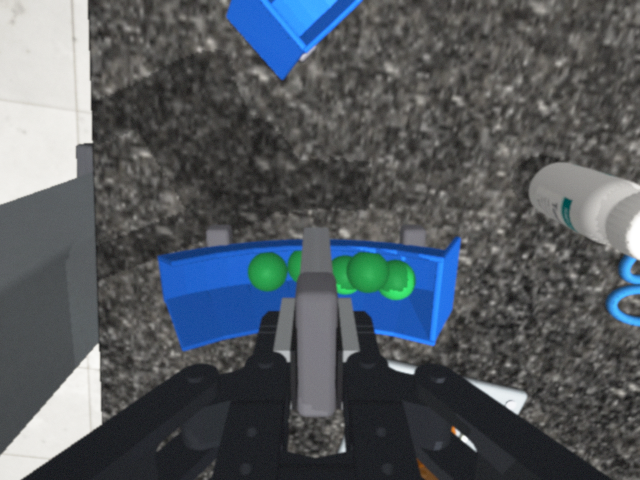

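The stacked ball now sits at (367,271), between two balls that are starting to part, (344,275) and (397,279). One more rock with a roll should let it drop in.

```bash
python3 -m pendant '{"slide":[[0.0,0,0],[0.02,0,0],[-0.02,0,0],[0.02,0,0],[-0.02,0,0],[0.02,0,0],[-0.02,0,0],[0,0,0],[0,0,0],[0,0,0],[0,0,0],[0,0,0]],"angular":[[6,-6,0],[10,-12,0],[10,-12,0],[10,-12,0],[-8,-12,0],[-8,-12,0],[-8,-8,0],[0,-4,0],[0,0,0],[0,0,0],[0,0,0],[0,0,0]],"fingers":[0,0,0,0,0,0,0,0,0,0,0,0]}'
python3 -m pendant '{"slide":[[0,0,0],[0,0,0],[0,0,0],[0,0,0],[0,0,0],[0,0,0],[0,0,0],[0,0,0]],"angular":[[0,0,0],[0,0,0],[0,0,0],[0,0,0],[0,0,0],[0,0,0],[0,0,0],[0,0,0]],"fingers":[0,0,0,0,0,0,0,0]}'
python3 - <<'E'
from h import *
st(); p,d,c=shot('wrist','w27.png')
E
```

```text
time_s: 49.1
tool_pos: [476.6, 321.1, 193.8]
orientation: [-179.9, -0.0, 8.3]
wrist_force: [-0.1, -0.4, -4.1]
finger_gap: 13.2
time_s: 50.1
tool_pos: [476.5, 321.1, 193.8]
orientation: [-179.9, -0.0, 8.3]
wrist_force: [-0.3, 0.2, -2.8]
finger_gap: 12.8
t 50.1 pos [476.5 321.1 193.8] rpy [-179.9   -0.     8.3] F [-0.3  0.2 -2.8] gap 12.8 q [ 34.  18. 102.   0.  60.  26.]
```

View pics/w27.png

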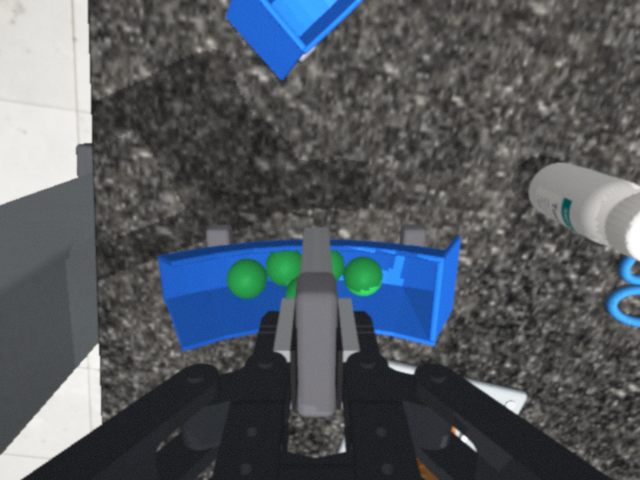

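The stacked ball is back in the middle. That's acceptable, since I'll tip in small steps and check after each one. Computing the pouring poses.

```bash
cat >> h.py <<'E'
def pour(A,z=84,jar=(613,92.7),back=10,psi=0.0,lipc=(-73.4,0,35.6)):
    R=rpy((180,0,psi))*Ro.from_euler('y',A)
    u=-np.array([np.cos(np.radians(psi)),np.sin(np.radians(psi))])
    lip=np.array([jar[0]-back*u[0],jar[1]-back*u[1],z])
    return lip-R.apply(lipc), R.as_euler('xyz',degrees=True)
E
python3 - <<'E'
from h import *
for A,z in ((0,150),(0.2,140),(0.2,84),(.3,84)):
    t=pour(A,z); print(A,z,t[0].round(1),t[1].round(2)); go([t])
E
```

```text
0 150 [696.4  92.7 185.6] [180.   0.   0.]
slide [0.1848, 0.2576, 0.008] ang [-0.07, -0.04, 8.26]
0.2 140 [687.9  92.7 189.5] [180.   -11.46   0.  ]
slide [0.1763, 0.2564, 0.0041] ang [-0.89, 11.4, 8.22]
0.2 84 [687.9  92.7 133.5] [180.   -11.46   0.  ]
slide [0.1763, 0.2564, 0.0601] ang [-0.89, 11.4, 8.22]
0.3 84 [682.6  92.7 139.7] [180.   -17.19   0.  ]
slide [0.1711, 0.2557, 0.0539] ang [-1.31, 17.12, 8.19]
```

```bash
python3 -m pendant '{"slide":[[0.006,0.008,0],[0.018,0.025,0],[0.036,0.05,0],[0.056,0.08,0],[0.077,0.11,0],[0.098,0.14,0],[0.119,0.17,0.004],[0.14,0.2,0.006],[0.16,0.225,0.008],[0.174,0.245,0.008],[0.183,0.255,0.008],[0.185,0.2576,0.008]],"angular":[[0,0,0],[0,0,1],[0,0,2],[0,0,3],[0,0,4],[0,0,5],[0,0,6],[0,0,7],[0,0,8],[0,0,8.2],[0,0,8.2],[0,0,8.2]],"fingers":[0,0,0,0,0,0,0,0,0,0,0,0]}'
python3 - <<'E'
from h import *
st(); p,d,c=shot('wrist','w28.png'); 
p,d,c=shot('scene','s28.png');cv2.imwrite('pics/s28c.png',cv2.resize(p[130:330,220:440],None,fx=3,fy=3,interpolation=cv2.INTER_CUBIC)[:600,:,::-1])
E
```

```text
time_s: 51.65
tool_pos: [697.0, 92.3, 185.5]
orientation: [-179.9, -0.0, 0.0]
wrist_force: [-0.2, 0.4, -3.6]
finger_gap: 12.9
t 51.65 pos [697.   92.3 185.5] rpy [-179.9   -0.     0. ] F [-0.2  0.4 -3.6] gap 12.9 q [ 7. 29. 85.  0. 65.  7.]
```

View pics/w28.png

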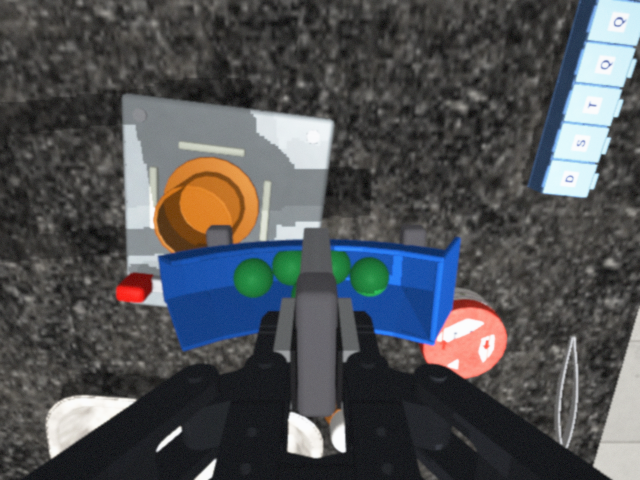

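View pics/s28c.png

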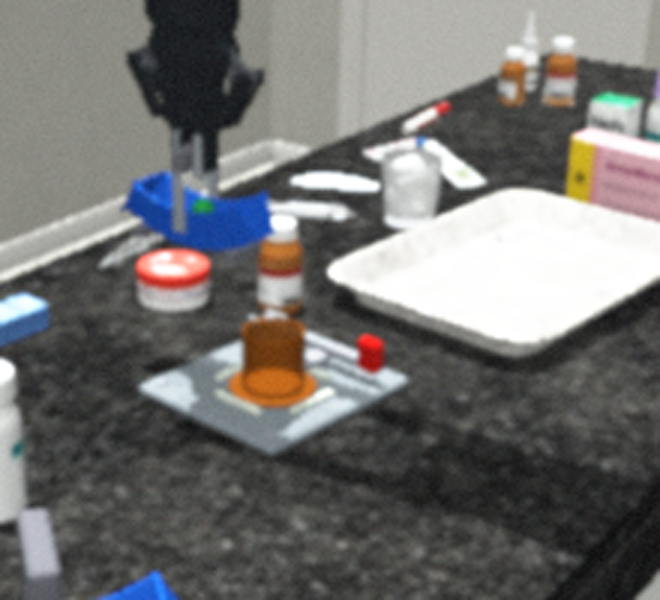

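The jar is still locked in the nest and the boat is behind it, with the red-lidded pot and amber bottle well clear. Checking the jar's position, then descending.

```bash
python3 - <<'E'
from h import *
p,d,c=shot('wrist'); W=cloud(d,c); hsv=cv2.cvtColor(p,cv2.COLOR_RGB2HSV)
m=(hsv[...,0]>3)&(hsv[...,0]<20)&(hsv[...,1]>120)&(d>0)&(abs(W[...,0]-613)<50)&(abs(W[...,1]-93)<50)
P=W[m]
for lo,hi in ((58,70),(10,18)):
    Q=P[(P[:,2]>lo)&(P[:,2]<hi)]; print(Q[:,2].mean().round(1),cv2.minEnclosingCircle(Q[:,:2].astype(np.float32)),np.percentile(Q,[1,99],axis=0).round(1).tolist())
go([pour(0.2,110),pour(0.2,84),pour(.25,84)])
E
```

```text
62.7 ((614.267578125, 92.97020721435547), 26.976654052734375) [[588.7, 73.9, 58.2], [640.8, 119.1, 65.2]]
13.9 ((611.7882080078125, 93.78289794921875), 39.88185119628906) [[582.4, 64.8, 11.2], [649.9, 129.0, 17.3]]
slide [-0.0083, 0.0007, 0.0261] ang [-0.09, 11.45, 0.08]
slide [-0.0083, 0.0007, 0.0521] ang [-0.09, 11.45, 0.08]
slide [-0.0108, 0.0007, 0.0489] ang [-0.09, 14.32, 0.08]
```

```bash
python3 -m pendant '{"slide":[[-0.002,0,0],[-0.004,0,0.005],[-0.006,0,0.01],[-0.008,0,0.02],[-0.008,0,0.03],[-0.008,0,0.04],[-0.008,0,0.048],[-0.008,0,0.052],[-0.008,0,0.052],[-0.008,0,0.052]],"angular":[[0,3,0],[0,6,0],[0,9,0],[0,11.5,0],[0,11.5,0],[0,11.5,0],[0,11.5,0],[0,11.5,0],[0,11.5,0],[0,11.5,0]],"fingers":[0,0,0,0,0,0,0,0,0,0]}'
python3 - <<'E'
from h import *
st(); p,d,c=shot('wrist','w29.png'); 
p,d,c=shot('scene');cv2.imwrite('pics/s29c.png',cv2.resize(p[150:320,240:400],None,fx=4,fy=4,interpolation=cv2.INTER_CUBIC)[:600,:,::-1])
go([pour(a,84,(613.7,93)) for a in (.3,.34,.36,.38)])
E
```

```text
time_s: 53.05
tool_pos: [688.5, 93.4, 133.9]
orientation: [-179.9, -11.5, 0.1]
wrist_force: [0.3, -0.2, -3.8]
finger_gap: 12.8
t 53.05 pos [688.5  93.4 133.9] rpy [-1.799e+02 -1.150e+01  1.000e-01] F [ 0.3 -0.2 -3.8] gap 12.8 q [ 8. 27. 98. -2. 44. 10.]
slide [-0.0039, 0.0004, -0.0066] ang [-0.11, 5.65, 0.06]
slide [-0.0057, 0.0004, -0.0094] ang [-0.11, 7.94, 0.06]
slide [-0.0066, 0.0004, -0.0107] ang [-0.11, 9.09, 0.06]
slide [-0.0075, 0.0004, -0.012] ang [-0.11, 10.23, 0.06]
```

View pics/w29.png

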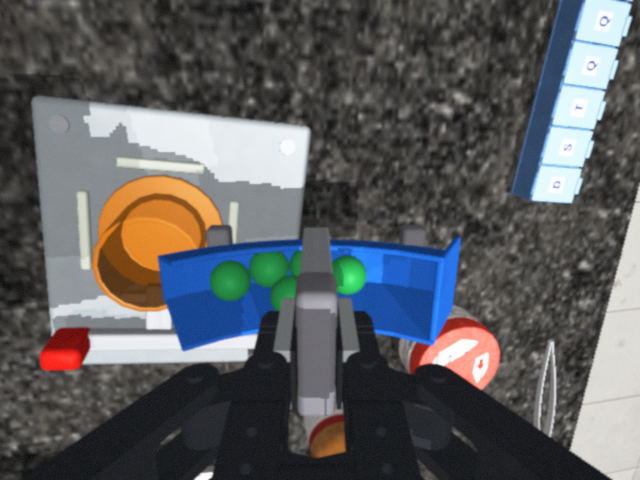

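View pics/s29c.png

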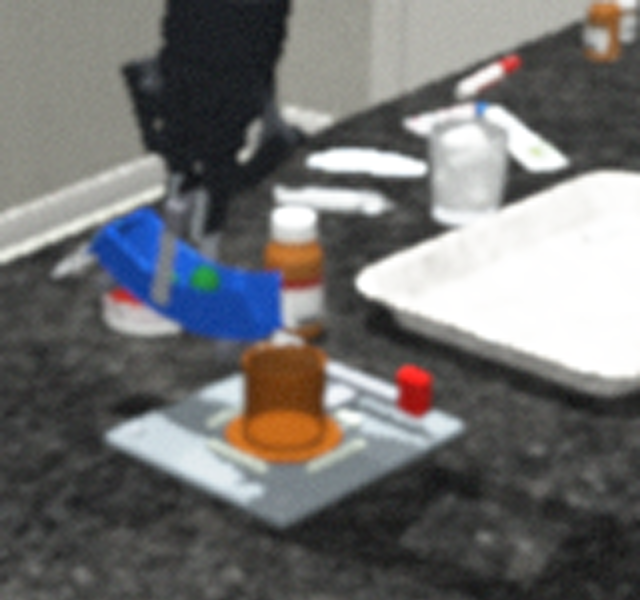

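The spout edge at (165,255)-(182,345) reaches over the jar, and the boat clears the rim. Row of four plus one on top, all inside. Tipping onward in small steps.

```bash
python3 -m pendant '{"slide":[[-0.0013,0,-0.002],[-0.0026,0,-0.0044],[-0.0039,0,-0.0066],[-0.0048,0,-0.008],[-0.0057,0,-0.0094],[-0.0057,0,-0.0094],[-0.0057,0,-0.0094],[-0.0057,0,-0.0094]],"angular":[[0,2,0],[0,4,0],[0,5.65,0],[0,6.8,0],[0,7.9,0],[0,7.9,0],[0,7.9,0],[0,7.9,0]],"fingers":[0,0,0,0,0,0,0,0]}'
python3 - <<'E'
from h import *
st(); p,d,c=shot('wrist','w30.png'); print(np.radians(11.5+0))
go([pour(a,84,(613.7,93)) for a in (.36,.38,.40,.42)])
E
```

```text
time_s: 54.15
tool_pos: [681.2, 93.4, 142.1]
orientation: [-179.9, -19.4, 0.1]
wrist_force: [0.4, -0.2, -4.3]
finger_gap: 13.0
t 54.15 pos [681.2  93.4 142.1] rpy [-1.799e+02 -1.940e+01  1.000e-01] F [ 0.4 -0.2 -4.3] gap 13.0 q [  9.  23. 105.  -5.  33.  13.]
0.2007128639793479
slide [-0.0009, 0.0004, -0.0015] ang [-0.11, 1.19, 0.05]
slide [-0.0016, 0.0004, -0.003] ang [-0.11, 2.34, 0.05]
slide [-0.0024, 0.0004, -0.0044] ang [-0.11, 3.48, 0.05]
slide [-0.0032, 0.0004, -0.0058] ang [-0.11, 4.63, 0.05]
```

View pics/w30.png

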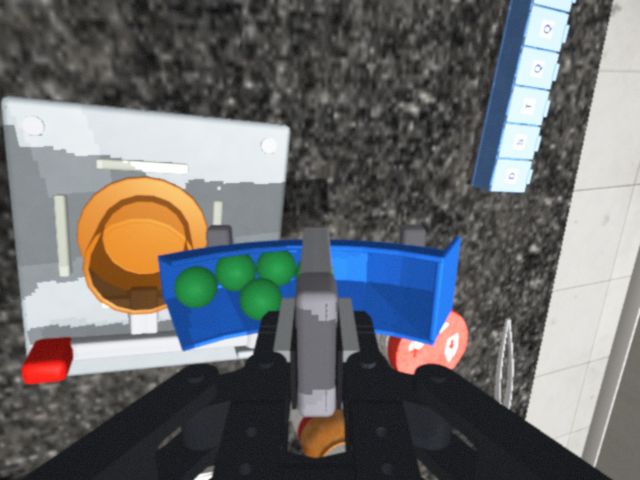

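At A=0.34 the front ball is at (195,287), near the lip. Stepping to 0.37 and then 0.40, with pauses.

```bash
python3 -m pendant '{"slide":[[-0.0009,0,-0.0015],[-0.0013,0,-0.0022],[-0.0013,0,-0.0022],[-0.0013,0,-0.0022],[-0.0013,0,-0.0022],[-0.0013,0,-0.0022]],"angular":[[0,1.2,0],[0,1.75,0],[0,1.75,0],[0,1.75,0],[0,1.75,0],[0,1.75,0]],"fingers":[0,0,0,0,0,0]}'
python3 - <<'E'
from h import *
st(); p,d,c=shot('wrist','w31.png')
go([pour(a,84,(613.7,93)) for a in (.38,.39,.40,.41,.42)])
E
```

```text
time_s: 54.95
tool_pos: [679.3, 93.4, 143.7]
orientation: [-179.9, -21.2, 0.1]
wrist_force: [0.9, 0.0, -3.1]
finger_gap: 12.6
t 54.95 pos [679.3  93.4 143.7] rpy [-1.799e+02 -2.120e+01  1.000e-01] F [ 0.9  0.  -3.1] gap 12.6 q [  9.  22. 107.  -6.  30.  14.]
slide [-0.0003, 0.0004, -0.0008] ang [-0.11, 0.59, 0.04]
slide [-0.0007, 0.0004, -0.0015] ang [-0.11, 1.16, 0.04]
slide [-0.0011, 0.0004, -0.0022] ang [-0.11, 1.73, 0.04]
slide [-0.0015, 0.0004, -0.003] ang [-0.11, 2.3, 0.04]
slide [-0.0019, 0.0004, -0.0037] ang [-0.11, 2.88, 0.04]
```

View pics/w31.png

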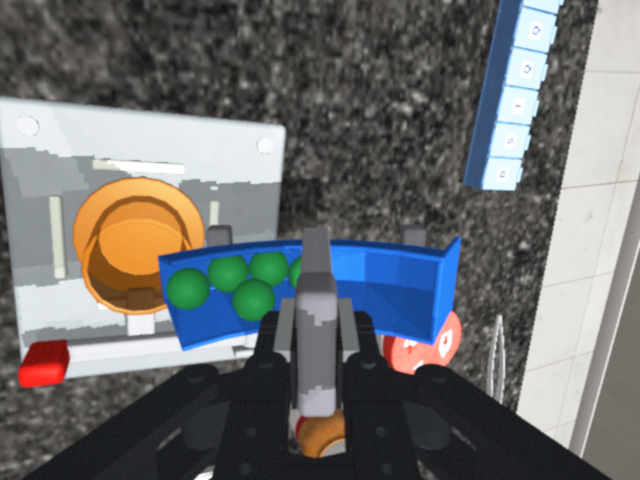

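At A=0.37 the front ball is at the lip (188,288), and five balls are still in.

```bash
python3 -m pendant '{"slide":[[-0.0007,0,-0.0015],[-0.0007,0,-0.0015],[-0.0011,0,-0.0022],[-0.0011,0,-0.0022],[-0.0011,0,-0.0022],[-0.0011,0,-0.0022],[-0.0011,0,-0.0022]],"angular":[[0,1.15,0],[0,1.15,0],[0,1.7,0],[0,1.7,0],[0,1.7,0],[0,1.7,0],[0,1.7,0]],"fingers":[0,0,0,0,0,0,0]}'
python3 - <<'E'
from h import *
st(); p,d,c=shot('wrist','w32.png')
go([pour(a,84,(613.7,93)) for a in (.41,.42,.43,.44)])
E
```

```text
time_s: 55.88
tool_pos: [677.5, 93.4, 145.3]
orientation: [-179.9, -22.9, 0.0]
wrist_force: [-0.9, -0.0, -2.8]
finger_gap: 13.1
t 55.88 pos [677.5  93.4 145.3] rpy [-179.9  -22.9    0. ] F [-0.9 -0.  -2.8] gap 13.1 q [ 10.  22. 108.  -8.  28.  16.]
slide [-0.0004, 0.0004, -0.0008] ang [-0.11, 0.61, 0.04]
slide [-0.0007, 0.0004, -0.0015] ang [-0.11, 1.18, 0.04]
slide [-0.0011, 0.0004, -0.0022] ang [-0.11, 1.75, 0.04]
slide [-0.0015, 0.0004, -0.003] ang [-0.11, 2.32, 0.04]
```

View pics/w32.png

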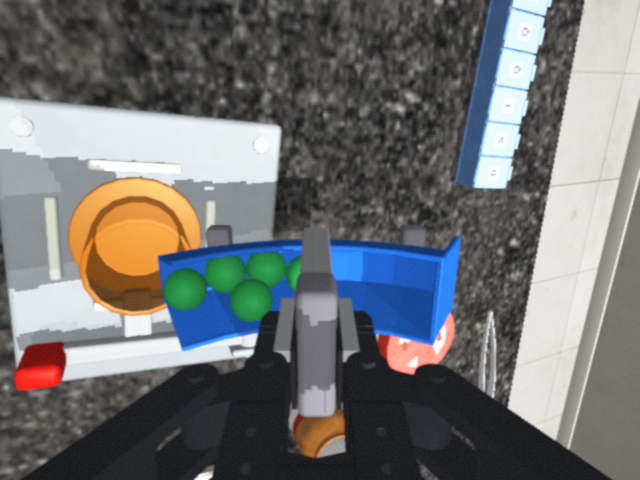

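A=0.40: still five, front ball at (185,290). Stepping to 0.42.

```bash
python3 -m pendant '{"slide":[[-0.0004,0,-0.0008],[-0.0004,0,-0.0008],[-0.0007,0,-0.0015],[-0.0007,0,-0.0015],[-0.0007,0,-0.0015],[-0.0007,0,-0.0015],[-0.0007,0,-0.0015]],"angular":[[0,0.6,0],[0,0.6,0],[0,1.2,0],[0,1.2,0],[0,1.2,0],[0,1.2,0],[0,1.2,0]],"fingers":[0,0,0,0,0,0,0]}'
python3 - <<'E'
from h import *
st(); p,d,c=shot('wrist','w33.png')
go([pour(a,84,(613.7,93)) for a in (.43,.44,.45,.46)])
E
```

```text
time_s: 56.8
tool_pos: [676.3, 93.4, 146.4]
orientation: [-179.9, -24.1, 0.0]
wrist_force: [0.7, -0.1, -4.3]
finger_gap: 13.0
t 56.8 pos [676.3  93.4 146.4] rpy [-179.9  -24.1    0. ] F [ 0.7 -0.1 -4.3] gap 13.0 q [ 10.  21. 109.  -9.  26.  17.]
slide [-0.0005, 0.0004, -0.0007] ang [-0.12, 0.55, 0.04]
slide [-0.0009, 0.0004, -0.0015] ang [-0.12, 1.12, 0.04]
slide [-0.0012, 0.0004, -0.0022] ang [-0.12, 1.69, 0.04]
slide [-0.0016, 0.0004, -0.0029] ang [-0.12, 2.27, 0.04]
```

View pics/w33.png

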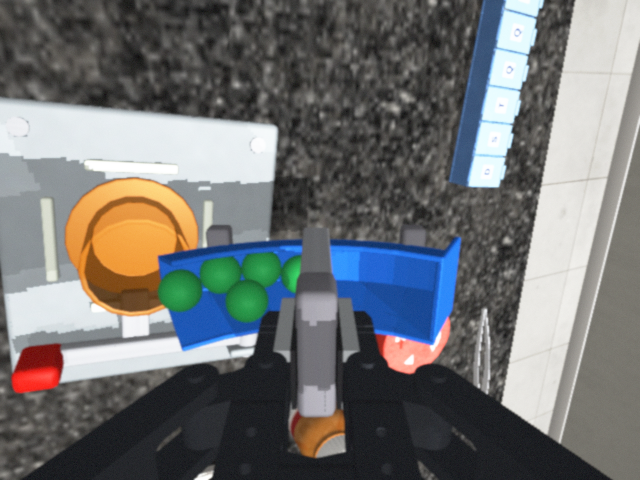

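A=0.42: the front ball hangs over the lip at (180,291). Stepping to 0.44.

```bash
python3 -m pendant '{"slide":[[-0.0005,0,-0.0007],[-0.0005,0,-0.0007],[-0.0005,0,-0.0007],[-0.0009,0,-0.0015],[-0.0009,0,-0.0015],[-0.0009,0,-0.0015],[-0.0009,0,-0.0015]],"angular":[[0,0.55,0],[0,0.55,0],[0,0.55,0],[0,1.1,0],[0,1.1,0],[0,1.1,0],[0,1.1,0]],"fingers":[0,0,0,0,0,0,0]}'
python3 - <<'E'
from h import *
st(); p,d,c=shot('wrist','w34.png')
go([pour(a,84,(613.7,93)) for a in (.45,.46,.47,.48)])
E
```

```text
time_s: 57.72
tool_pos: [674.9, 93.4, 147.5]
orientation: [-179.9, -25.2, 0.0]
wrist_force: [0.7, 0.4, -3.9]
finger_gap: 12.9
t 57.73 pos [674.9  93.4 147.5] rpy [-179.9  -25.2    0. ] F [ 0.7  0.4 -3.9] gap 12.9 q [ 10.  21. 110. -10.  25.  18.]
slide [-0.0003, 0.0004, -0.0007] ang [-0.12, 0.59, 0.04]
slide [-0.0007, 0.0004, -0.0014] ang [-0.12, 1.17, 0.04]
slide [-0.0011, 0.0004, -0.0022] ang [-0.12, 1.74, 0.03]
slide [-0.0015, 0.0004, -0.0029] ang [-0.12, 2.31, 0.03]
```

View pics/w34.png

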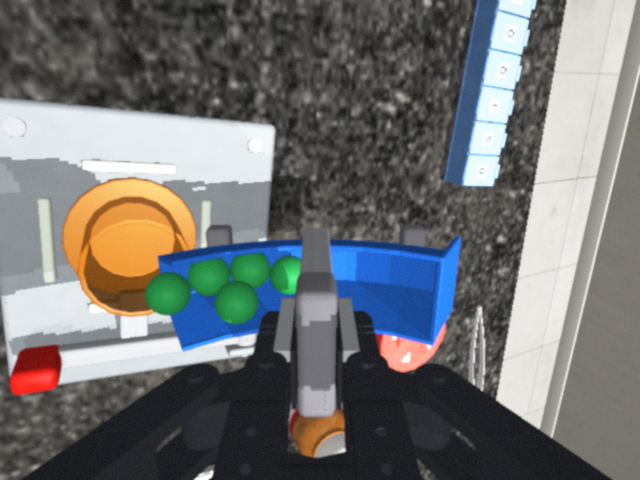

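The front ball is going over the lip at (168,293). Holding at 0.44.

```bash
python3 -m pendant '{"slide":[[0,0,0],[0,0,0],[0,0,0],[0,0,0],[0,0,0],[0,0,0]],"angular":[[0,0,0],[0,0,0],[0,0,0],[0,0,0],[0,0,0],[0,0,0]],"fingers":[0,0,0,0,0,0]}'
python3 - <<'E'
from h import *
st(); p,d,c=shot('wrist','w35.png')
E
```

```text
time_s: 58.52
tool_pos: [674.9, 93.4, 147.5]
orientation: [-179.9, -25.2, 0.0]
wrist_force: [-0.2, -0.9, -3.9]
finger_gap: 12.9
t 58.52 pos [674.9  93.4 147.5] rpy [-179.9  -25.2    0. ] F [-0.2 -0.9 -3.9] gap 12.9 q [ 10.  21. 110. -10.  25.  18.]
```

View pics/w35.png

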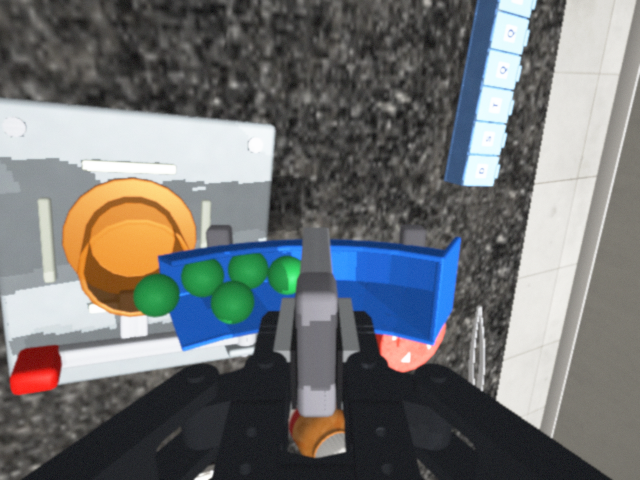

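It creeps over slowly, now at (157,295). Waiting on.

```bash
python3 -m pendant '{"slide":[[0,0,0],[0,0,0],[0,0,0],[0,0,0],[0,0,0],[0,0,0]],"angular":[[0,0,0],[0,0,0],[0,0,0],[0,0,0],[0,0,0],[0,0,0]],"fingers":[0,0,0,0,0,0]}'
python3 - <<'E'
from h import *
st(); p,d,c=shot('wrist','w36.png')
for z in (65,90): print(z,proj(c,[(613.7,93,z),(637.7,93,z),(589.7,93,z)]).round())
E
```

```text
time_s: 59.32
tool_pos: [675.0, 93.4, 147.5]
orientation: [-179.9, -25.2, 0.0]
wrist_force: [0.6, -0.3, -3.4]
finger_gap: 12.8
t 59.33 pos [675.   93.4 147.5] rpy [-179.9  -25.2    0. ] F [ 0.6 -0.3 -3.4] gap 12.8 q [ 10.  21. 110. -10.  25.  18.]
65 [[137. 269.]
 [186. 262.]
 [ 84. 278.]]
90 [[140. 290.]
 [194. 280.]
 [ 80. 301.]]
```

View pics/w36.png

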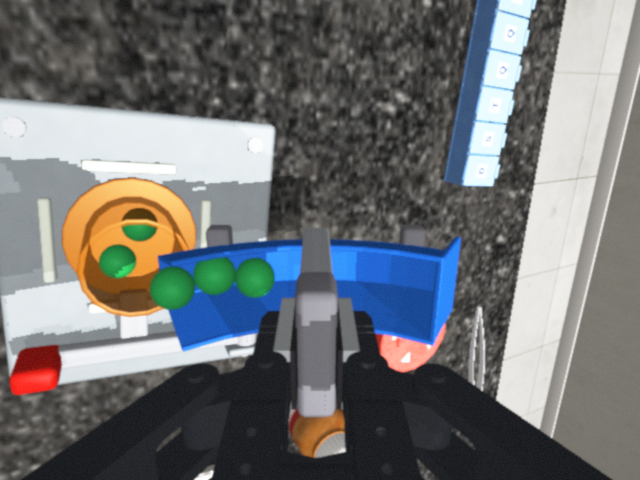

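Two balls are in the jar, (118,262) and (140,228), and three remain in the boat in a single row with the front one at (172,288). Holding to see whether that one settles.

```bash
python3 -m pendant '{"slide":[[0,0,0],[0,0,0],[0,0,0]],"angular":[[0,0,0],[0,0,0],[0,0,0]],"fingers":[0,0,0]}'
python3 - <<'E'
from h import *
st(); p,d,c=shot('wrist','w37.png')
E
```

```text
time_s: 59.75
tool_pos: [675.0, 93.4, 147.5]
orientation: [-179.9, -25.2, 0.0]
wrist_force: [0.3, -0.4, -2.5]
finger_gap: 13.0
t 59.75 pos [675.   93.4 147.5] rpy [-179.9  -25.2    0. ] F [ 0.3 -0.4 -2.5] gap 13.0 q [ 10.  21. 110. -10.  25.  18.]
```

View pics/w37.png

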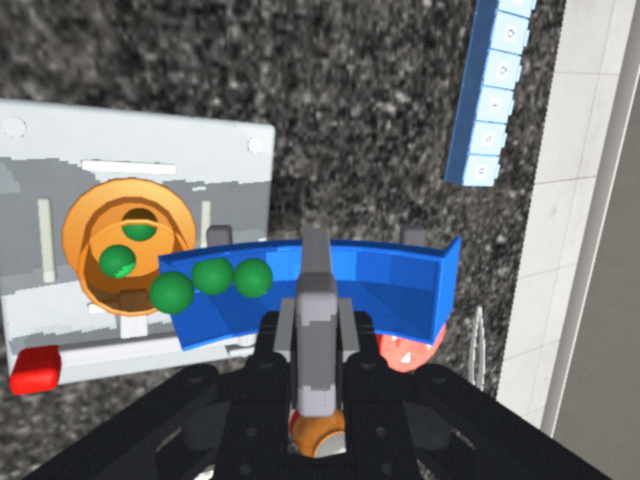

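```bash
python3 -m pendant '{"slide":[[0,0,0],[0,0,0],[0,0,0],[0,0,0],[0,0,0],[0,0,0]],"angular":[[0,0,0],[0,0,0],[0,0,0],[0,0,0],[0,0,0],[0,0,0]],"fingers":[0,0,0,0,0,0]}'
python3 - <<'E'
from h import *
st(); p,d,c=shot('wrist','w38.png')
go([pour(a,84,(613.7,93)) for a in (.45,.46,.47,.48)])
E
```

```text
time_s: 60.55
tool_pos: [675.0, 93.4, 147.5]
orientation: [-179.9, -25.2, 0.0]
wrist_force: [-0.5, 0.7, -3.2]
finger_gap: 13.3
t 60.55 pos [675.   93.4 147.5] rpy [-179.9  -25.2    0. ] F [-0.5  0.7 -3.2] gap 13.3 q [ 10.  21. 110. -10.  25.  18.]
slide [-0.0004, 0.0004, -0.0007] ang [-0.12, 0.59, 0.03]
slide [-0.0008, 0.0004, -0.0014] ang [-0.12, 1.16, 0.03]
slide [-0.0011, 0.0004, -0.0022] ang [-0.12, 1.73, 0.03]
slide [-0.0015, 0.0004, -0.0029] ang [-0.12, 2.31, 0.03]
```

View pics/w38.png

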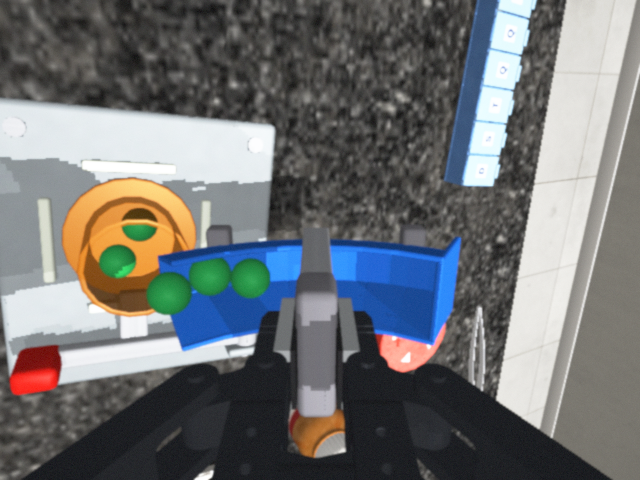

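It's creeping outward, now at (169,293). A nudge to 0.45 and a pause.

```bash
python3 -m pendant '{"slide":[[-0.0004,0,-0.0007],[-0.0004,0,-0.0007],[-0.0004,0,-0.0007],[-0.0004,0,-0.0007],[-0.0004,0,-0.0007],[-0.0004,0,-0.0007],[-0.0004,0,-0.0007],[-0.0004,0,-0.0007]],"angular":[[0,0.6,0],[0,0.6,0],[0,0.6,0],[0,0.6,0],[0,0.6,0],[0,0.6,0],[0,0.6,0],[0,0.6,0]],"fingers":[0,0,0,0,0,0,0,0]}'
python3 - <<'E'
from h import *
st(); p,d,c=shot('wrist','w39.png')
E
```

```text
time_s: 61.6
tool_pos: [674.3, 93.4, 148.0]
orientation: [-179.9, -25.8, 0.0]
wrist_force: [0.2, -0.0, -2.7]
finger_gap: 12.6
t 61.6 pos [674.3  93.4 148. ] rpy [-179.9  -25.8    0. ] F [ 0.2 -0.  -2.7] gap 12.6 q [ 10.  21. 111. -10.  24.  18.]
```

View pics/w39.png

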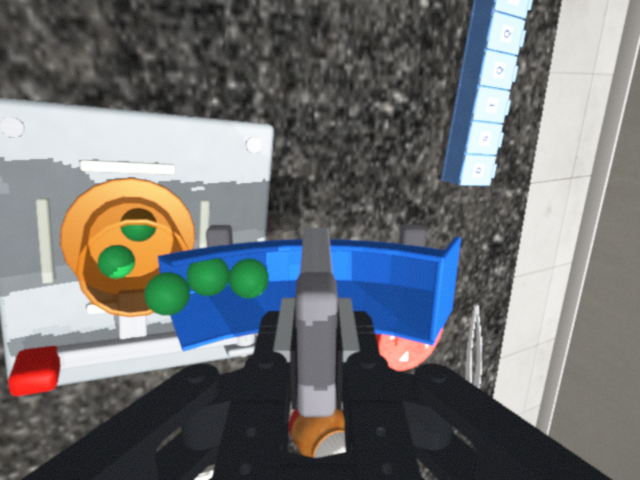

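```bash
python3 -m pendant '{"slide":[[0,0,0],[0,0,0],[0,0,0],[0,0,0],[0,0,0],[0,0,0],[0,0,0],[0,0,0]],"angular":[[0,0,0],[0,0,0],[0,0,0],[0,0,0],[0,0,0],[0,0,0],[0,0,0],[0,0,0]],"fingers":[0,0,0,0,0,0,0,0]}'
python3 - <<'E'
from h import *
st(); p,d,c=shot('wrist','w40.png')
go([pour(a,84,(613.7,93)) for a in (.46,.47,.48)])
E
```

```text
time_s: 62.65
tool_pos: [674.3, 93.4, 148.0]
orientation: [-179.9, -25.8, 0.0]
wrist_force: [0.4, 1.1, -3.1]
finger_gap: 12.7
t 62.65 pos [674.3  93.4 148. ] rpy [-179.9  -25.8    0. ] F [ 0.4  1.1 -3.1] gap 12.7 q [ 10.  21. 111. -10.  24.  18.]
slide [-0.0004, 0.0004, -0.0007] ang [-0.12, 0.56, 0.03]
slide [-0.0008, 0.0004, -0.0015] ang [-0.12, 1.13, 0.03]
slide [-0.0011, 0.0004, -0.0022] ang [-0.12, 1.7, 0.03]
```

View pics/w40.png

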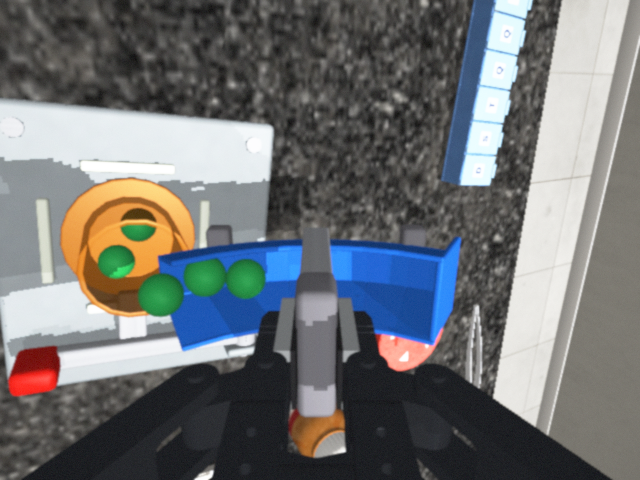

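It's at (160,295) and still moving outward. Waiting in short pauses.

```bash
python3 -m pendant '{"slide":[[0,0,0],[0,0,0],[0,0,0],[0,0,0],[0,0,0]],"angular":[[0,0,0],[0,0,0],[0,0,0],[0,0,0],[0,0,0]],"fingers":[0,0,0,0,0]}'
python3 - <<'E'
from h import *
st(); p,d,c=shot('wrist','w41.png')
E
```

```text
time_s: 63.32
tool_pos: [674.3, 93.4, 148.0]
orientation: [-179.9, -25.8, 0.0]
wrist_force: [0.1, 0.2, -2.9]
finger_gap: 13.1
t 63.33 pos [674.3  93.4 148. ] rpy [-179.9  -25.8    0. ] F [ 0.1  0.2 -2.9] gap 13.1 q [ 10.  21. 111. -10.  24.  18.]
```

View pics/w41.png

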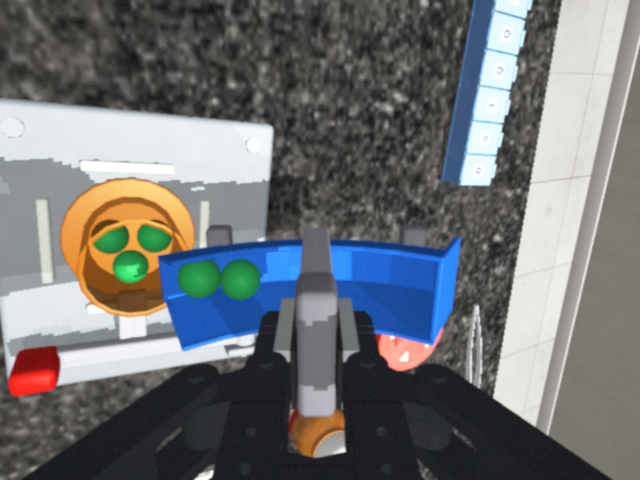

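Three balls are in the jar, at (110,238), (155,238) and (130,267), and two remain in the boat. Levelling and lifting at once.

```bash
python3 -m pendant '{"slide":[[0,0,0],[0.004,0,-0.009],[0.009,0,-0.018],[0.013,0,-0.027],[0.018,0,-0.036],[0.022,0,-0.045],[0.026,0,-0.054],[0.026,0,-0.054]],"angular":[[0,-5,0],[0,-10,0],[0,-14,0],[0,-18,0],[0,-22,0],[0,-25.8,0],[0,-25.8,0],[0,-25.8,0]],"fingers":[0,0,0,0,0,0,0,0]}'
python3 - <<'E'
from h import *
st(); p,d,c=shot('wrist','w42.png')
go([((476,320.5,205),(180,0,8.2))])
E
```

```text
time_s: 64.38
tool_pos: [674.6, 93.3, 208.5]
orientation: [-179.9, -0.1, 0.1]
wrist_force: [0.0, -0.2, -3.1]
finger_gap: 12.9
t 64.38 pos [674.6  93.3 208.5] rpy [-1.799e+02 -1.000e-01  1.000e-01] F [ 0.  -0.2 -3.1] gap 12.9 q [ 8. 26. 87.  0. 66.  8.]
slide [-0.1977, -0.2275, 0.0031] ang [-0.09, -0.08, -8.12]
```

View pics/w42.png

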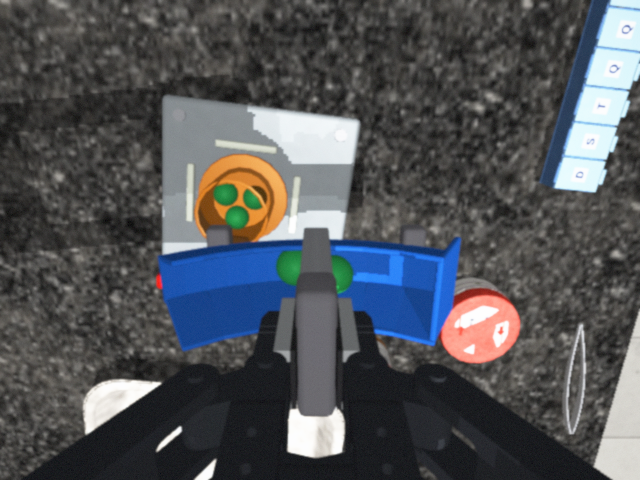

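The jar shows three balls at (225,195), (255,200) and (237,217), and the boat is level with two at (293,267) and (340,273). Carrying the boat back to its place.

```bash
python3 -m pendant '{"slide":[[-0.006,-0.007,0],[-0.02,-0.023,0],[-0.04,-0.046,0],[-0.062,-0.072,0],[-0.084,-0.097,0],[-0.106,-0.122,0],[-0.128,-0.147,0.003],[-0.15,-0.173,0.003],[-0.172,-0.198,0.003],[-0.188,-0.217,0.003],[-0.197,-0.227,0.003],[-0.1977,-0.2275,0.003]],"angular":[[0,0,0],[0,0,-1],[0,0,-2],[0,0,-3],[0,0,-4],[0,0,-5],[0,0,-6],[0,0,-7],[0,0,-8.1],[0,0,-8.1],[0,0,-8.1],[0,0,-8.1]],"fingers":[0,0,0,0,0,0,0,0,0,0,0,0]}'
python3 - <<'E'
from h import *
st(); p,d,c=shot('wrist','w43.png')
go([((475,320,66),(180,0,8.2)),((475,320,63.5),(180,0,8.2))])
E
```

```text
time_s: 65.92
tool_pos: [475.0, 321.1, 205.1]
orientation: [-179.9, -0.1, 8.3]
wrist_force: [0.3, 0.0, -2.6]
finger_gap: 12.6
t 65.92 pos [475.  321.1 205.1] rpy [-1.799e+02 -1.000e-01  8.300e+00] F [ 0.3  0.  -2.6] gap 12.6 q [ 34.  17. 102.   0.  61.  26.]
slide [-0.0009, 0.0007, 0.1391] ang [-0.07, -0.1, 0.05]
slide [-0.0009, 0.0007, 0.1416] ang [-0.07, -0.1, 0.05]
```

View pics/w43.png

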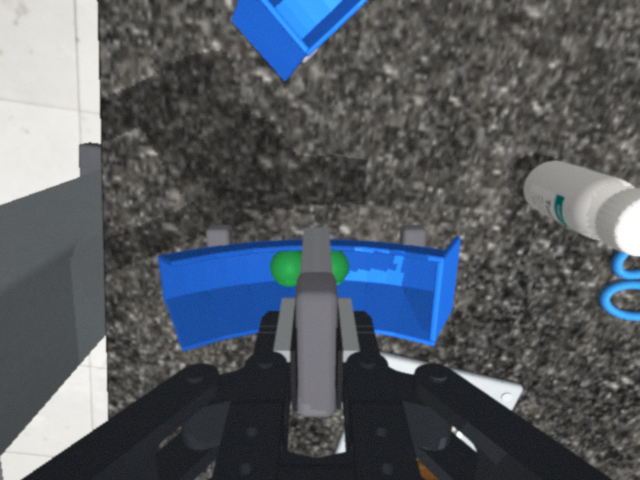

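The spot is clear and the two balls sit near the handle. Lowering.

```bash
python3 -m pendant '{"slide":[[0,0,0.02],[0,0,0.05],[0,0,0.08],[0,0,0.105],[0,0,0.125],[0,0,0.134],[0,0,0.138],[0,0,0.141],[0,0,0.142],[0,0,0.142]],"angular":[[0,0,0],[0,0,0],[0,0,0],[0,0,0],[0,0,0],[0,0,0],[0,0,0],[0,0,0],[0,0,0],[0,0,0]],"fingers":[0,0,0,0,0,0,0,0,0,0]}'
python3 - <<'E'
from h import *
st()
E
```

```text
time_s: 67.22
tool_pos: [475.9, 321.0, 63.5]
orientation: [-179.9, -0.1, 8.3]
wrist_force: [-0.7, 0.1, -2.0]
finger_gap: 12.9
t 67.22 pos [475.9 321.   63.5] rpy [-1.799e+02 -1.000e-01  8.300e+00] F [-0.7  0.1 -2. ] gap 12.9 q [ 34.  28. 107.   0.  45.  26.]
```

```bash
python3 -m pendant '{"slide":[[0,0,0.001],[0,0,0.001],[0,0,0.001]],"angular":[[0,0,0],[0,0,0],[0,0,0]],"fingers":[0,0,0]}'
python3 -m pendant '{"slide":[[0,0,0.001],[0,0,0.0015],[0,0,0.0015]],"angular":[[0,0,0],[0,0,0],[0,0,0]],"fingers":[0,0,0]}'
```

```text
time_s: 67.6
tool_pos: [476.1, 321.2, 63.3]
orientation: [-179.9, -0.2, 8.3]
wrist_force: [-1.7, -0.4, 5.7]
finger_gap: 12.8
time_s: 67.97
tool_pos: [476.1, 321.2, 63.2]
orientation: [-179.9, -0.2, 8.3]
wrist_force: [-5.7, -3.1, 15.1]
finger_gap: 13.0
```

The feet are in contact. I'll back off the press, open, and rise straight up.

```bash
python3 -m pendant '{"slide":[[0,0,-0.0002],[0,0,0],[0,0,0],[0,0,0],[0,0,0],[0,0,-0.02],[0,0,-0.06],[0,0,-0.11],[0,0,-0.14],[0,0,-0.14]],"angular":[[0,0,0],[0,0,0],[0,0,0],[0,0,0],[0,0,0],[0,0,0],[0,0,0],[0,0,0],[0,0,0],[0,0,0]],"fingers":[0.02,0.03,0.04,0.045,0.045,0.045,0.045,0.045,0.045,0.045]}'
python3 - <<'E'
from h import *
st(); p,d,c=shot('wrist','w44.png'); W=cloud(d,c)
m=(abs(W[...,0]-475)<60)&(abs(W[...,1]-320)<50)&(W[...,2]>84)&(W[...,2]<96)&(d>0)
P=W[m]; print(len(P),P[:,2].mean(),cv2.minAreaRect(P[:,:2].astype(np.float32)))
go([((560,20,210),(180,0,83))])
E
```

```text
time_s: 69.22
tool_pos: [477.0, 321.8, 205.8]
orientation: [-179.8, -0.4, 8.3]
wrist_force: [0.3, -0.1, 0.1]
finger_gap: 45.1
t 69.22 pos [477.  321.8 205.8] rpy [-179.8   -0.4    8.3] F [ 0.3 -0.1  0.1] gap 45.1 q [ 34.  17. 102.   0.  61.  26.]
1474 88.5651295464379 ((476.82440185546875, 320.6501770019531), (13.924689292907715, 49.90863037109375), 8.774576187133789)
slide [0.0397, 0.3101, -0.0067] ang [0.05, -0.33, -74.73]
```

View pics/w44.png

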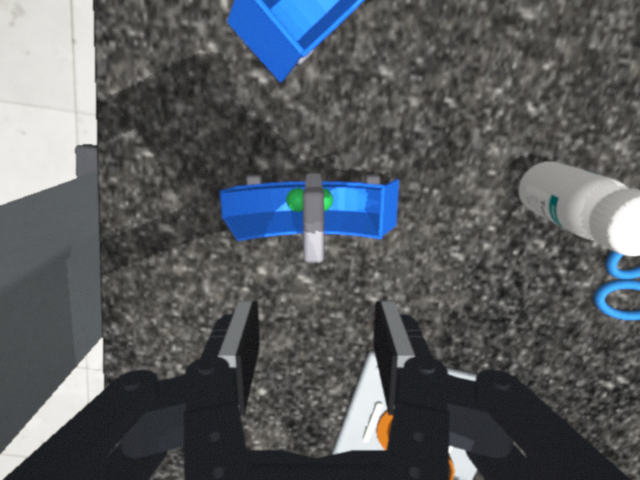

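The boat stands level (handle top 88.6 as before) with two balls at (295,200) and (325,200). Next, the lever.

```bash
python3 -m pendant '{"slide":[[0.003,0.025,0],[0.007,0.055,0],[0.012,0.09,0],[0.016,0.13,0],[0.02,0.17,0],[0.025,0.2,0],[0.03,0.24,0],[0.035,0.28,0],[0.04,0.31,0],[0.04,0.31,0],[0.04,0.31,0]],"angular":[[0,0,-9],[0,0,-18],[0,0,-27],[0,0,-36],[0,0,-45],[0,0,-54],[0,0,-63],[0,0,-72],[0,0,-74.7],[0,0,-74.7],[0,0,-74.7]],"fingers":[0.035,0.035,0.035,0.035,0.035,0.035,0.035,0.035,0.035,0.035,0.035]}'
python3 - <<'E'
from h import *
st(); p,d,c=shot('wrist','w45.png'); W=cloud(d,c); hsv=cv2.cvtColor(p,cv2.COLOR_RGB2HSV)
red=((hsv[...,0]<4)|(hsv[...,0]>174))&(hsv[...,1]>160)&(W[...,2]>10)&(d>0)
n,l,s,ce=cv2.connectedComponentsWithStats(red.astype(np.uint8))
for i in range(1,n):
    if s[i,4]>80: P=W[l==i]; T=P[P[:,2]>45]; print('red',ce[i].round(),np.percentile(P,[2,50,98],axis=0).round(1).tolist(), len(T) and np.percentile(T,[2,98],axis=0).round(1).tolist())
go([((547,32.5,90),(180,0,83)),((547,32.5,20.5),(180,0,83))])
E
```

```text
time_s: 70.65
tool_pos: [559.4, 20.5, 202.1]
orientation: [179.9, -0.2, 82.9]
wrist_force: [0.3, 0.4, -0.1]
finger_gap: 35.1
t 70.65 pos [559.4  20.5 202.1] rpy [179.9  -0.2  82.9] F [ 0.3  0.4 -0.1] gap 35.1 q [  2.  16. 103.   0.  60. -81.]
red [329. 200.] [[544.3, 25.1, 30.1], [552.1, 31.2, 48.4], [563.6, 37.2, 50.1]] [[544.9, 25.0, 45.7], [563.8, 37.2, 50.2]]
red [308. 438.] [[784.7, -48.4, 24.7], [789.4, -15.7, 31.0], [809.5, 12.6, 36.3]] [[548.6, 12.5, 273.2], [549.1, 12.6, 273.6]]
slide [0.0096, -0.014, 0.1124] ang [0.12, -0.22, -0.05]
slide [0.0093, -0.0142, 0.1819] ang [0.12, -0.22, -0.05]
```

View pics/w45.png

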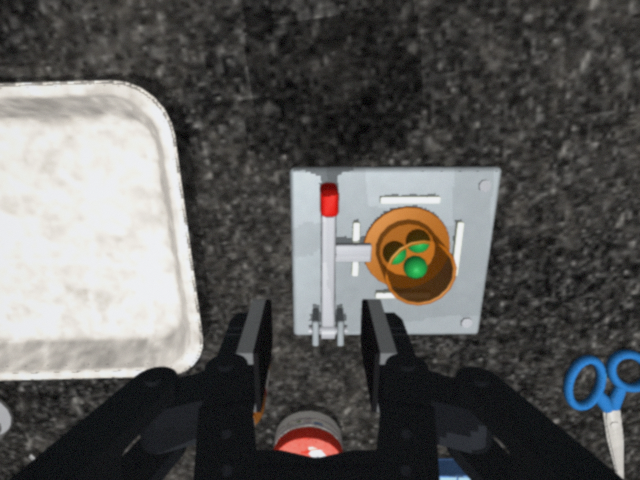

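The tab at (329,200) has its top centred at (554,31). All three balls are in the jar. Descending to pinch it.

```bash
python3 -m pendant '{"slide":[[0.0087,-0.009,0.05],[0.0087,-0.009,0.1],[0.0087,-0.009,0.14],[0.0087,-0.009,0.165],[0.0087,-0.009,0.179],[0.0087,-0.009,0.179],[0.0087,-0.009,0.179],[0.0087,-0.009,0.179],[0.0087,-0.009,0.179],[0.0087,-0.009,0.179]],"angular":[[0,0,0],[0,0,0],[0,0,0],[0,0,0],[0,0,0],[0,0,0],[0,0,0],[0,0,0],[0,0,0],[0,0,0]],"fingers":[0.035,0.035,0.035,0.035,0.035,0.035,0,0,0,0]}' 40
python3 - <<'E'
from h import *
st()
E
```

```text
time_s: 71.95
tool_pos: [552.9, 31.7, 24.5]
orientation: [179.8, -0.3, 82.9]
wrist_force: [-0.3, 5.3, 4.5]
finger_gap: 13.1
t 71.95 pos [552.9  31.7  24.5] rpy [179.8  -0.3  82.9] F [-0.3  5.3  4.5] gap 13.1 q [  3.  30. 111.   0.  39. -80.]
```

```bash
python3 -m pendant '{"slide":[[0,0.001,-0.007],[0,0.003,-0.015],[0,0.01,-0.034],[0,0.02,-0.051],[0,0.033,-0.067],[0,0.048,-0.08],[0,0.066,-0.09],[0,0.081,-0.0955],[0,0.084,-0.0965],[0,0.084,-0.0965]],"angular":[[0,0,0],[0,0,0],[0,0,0],[0,0,0],[0,0,0],[0,0,0],[0,0,0],[0,0,0],[0,0,0],[0,0,0]],"fingers":[0,0,0,0,0,0,0,0,0,0]}'
python3 - <<'E'
from h import *
st(); p,d,c=shot('wrist','w46.png')
E
```

```text
time_s: 73.2
tool_pos: [635.2, 21.7, 123.1]
orientation: [179.9, -0.3, 82.9]
wrist_force: [-5.9, 7.4, 10.9]
finger_gap: 13.4
t 73.2 pos [635.2  21.7 123.1] rpy [179.9  -0.3  82.9] F [-5.9  7.4 10.9] gap 13.4 q [  2.  28.  97.   0.  55. -81.]
```

View pics/w46.png

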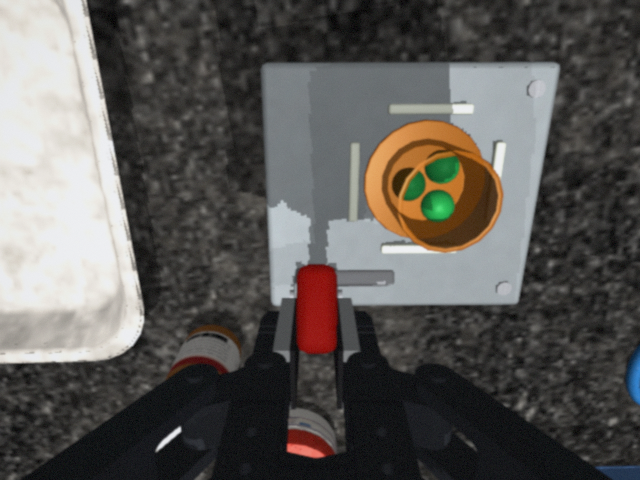

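The lever is up against its stop (reaction felt), and the jar still stands in the nest with three balls. Releasing and rising.

```bash
python3 -m pendant '{"slide":[[0,0,0],[0,0,0],[0,0,0],[0,0,0],[0,0,-0.04],[0,0,-0.09],[0,0,-0.12],[0,0,-0.12],[0,0,-0.12]],"angular":[[0,0,0],[0,0,0],[0,0,0],[0,0,0],[0,0,0],[0,0,0],[0,0,0],[0,0,0],[0,0,0]],"fingers":[0.02,0.035,0.035,0.035,0.035,0.035,0.035,0.035,0.035]}'
python3 - <<'E'
from h import *
st(); p,d,c=shot('wrist','w47.png'); W=cloud(d,c); hsv=cv2.cvtColor(p,cv2.COLOR_RGB2HSV)
red=((hsv[...,0]<4)|(hsv[...,0]>174))&(hsv[...,1]>160)&(W[...,2]>60)&(d>0)
P=W[red]; print(np.percentile(P,[2,50,98],axis=0).round(1).tolist())
m=(hsv[...,0]>3)&(hsv[...,0]<20)&(hsv[...,1]>120)&(d>0)&(abs(W[...,0]-613)<50)&(abs(W[...,1]-93)<50)
P=W[m];Q=P[P[:,2]>58];print(Q[:,2].mean(),cv2.minEnclosingCircle(Q[:,:2].astype(np.float32)))
go([((580,130,220),(180,0,-7)),((613.7,93,120),(180,0,-7)),((613.7,93,24),(180,0,-7))])
E
```

```text
time_s: 74.38
tool_pos: [634.3, 21.0, 242.2]
orientation: [179.9, -0.3, 82.9]
wrist_force: [0.3, -0.1, -0.9]
finger_gap: 35.6
t 74.38 pos [634.3  21.  242.2] rpy [179.9  -0.3  82.9] F [ 0.3 -0.1 -0.9] gap 35.6 q [  2.  20.  92.   0.  68. -81.]
[[607.9, 16.5, 137.5], [620.7, 23.2, 145.1], [636.2, 29.4, 151.2]]
62.97530313638815 ((613.0347290039062, 92.70446014404297), 26.748950958251953)
slide [0.1014, -0.0671, 0.0222] ang [-0.22, -0.27, 89.92]
slide [0.0683, -0.0291, 0.1221] ang [-0.22, -0.27, 89.92]
slide [0.0678, -0.0292, 0.2181] ang [-0.22, -0.27, 89.92]
```

View pics/w47.png

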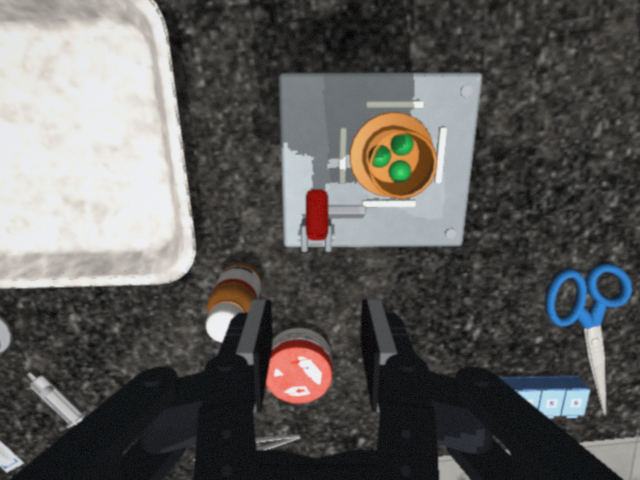

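The lever is up (tab at (317,213), z≈145, x within 6 mm of its start, so roughly 1.1 rad). The jar is at (613.0, 92.7) with three balls. Now gripping it with the fingers fore and aft.

```bash
python3 -m pendant '{"slide":[[0.008,-0.003,0],[0.016,-0.006,0],[0.024,-0.009,0],[0.032,-0.012,0],[0.04,-0.015,0],[0.048,-0.018,0.01],[0.056,-0.022,0.02],[0.064,-0.027,0.03],[0.068,-0.03,0.042],[0.068,-0.03,0.042],[0.068,-0.03,0.042]],"angular":[[0,0,10],[0,0,20],[0,0,30],[0,0,40],[0,0,50],[0,0,60],[0,0,70],[0,0,80],[-0.2,-0.3,90],[-0.2,-0.3,90],[-0.2,-0.3,90]],"fingers":[0.0854,0.0854,0.0854,0.0854,0.0854,0.0854,0.0854,0.0854,0.0854,0.0854,0.0854]}'
python3 - <<'E'
from h import *
st(); p,d,c=shot('wrist','w48.png')
go([((613.2,92.8,100),(180,0,-7)),((613.2,92.8,25),(180,0,-7))])
E
```

```text
time_s: 75.8
tool_pos: [612.6, 92.2, 199.7]
orientation: [180.0, 0.1, -6.9]
wrist_force: [-0.1, -0.3, -0.5]
finger_gap: 85.4
t 75.8 pos [612.6  92.2 199.7] rpy [ 1.8e+02  1.0e-01 -6.9e+00] F [-0.1 -0.3 -0.5] gap 85.4 q [ 8. 22. 96.  0. 63. 15.]
slide [0.0004, -0.0006, 0.1] ang [0.0, 0.04, 0.09]
slide [0.0004, -0.0006, 0.175] ang [0.0, 0.04, 0.09]
```

View pics/w48.png

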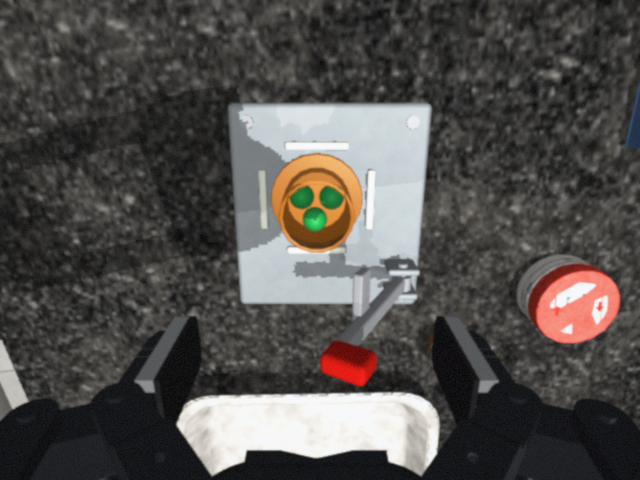

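The jar rim at (317,215) is centred between the fingers. The lever lies to the right with about 20 mm clear of the gripper. Descending and gripping.

```bash
python3 -m pendant '{"slide":[[0,-0.0005,0.04],[0,-0.0005,0.09],[0,-0.0005,0.13],[0,-0.0005,0.16],[0,-0.0005,0.175],[0,-0.0005,0.175],[0,-0.0005,0.175],[0,-0.0005,0.175],[0,-0.0005,0.175],[0,-0.0005,0.175],[0,-0.0005,0.175],[0,-0.0005,0.175]],"angular":[[0,0,0],[0,0,0],[0,0,0],[0,0,0],[0,0,0],[0,0,0],[0,0,0],[0,0,0],[0,0,0],[0,0,0],[0,0,0],[0,0,0]],"fingers":[0.0854,0.0854,0.0854,0.0854,0.0854,0.0854,0.03,0.03,0.03,0.03,0.03,0.03]}' 30
python3 - <<'E'
from h import *
st()
E
```

```text
time_s: 77.35
tool_pos: [613.7, 92.8, 26.7]
orientation: [-180.0, -0.1, -6.9]
wrist_force: [-1.8, -0.0, 5.8]
finger_gap: 54.3
t 77.35 pos [613.7  92.8  26.7] rpy [-1.8e+02 -1.0e-01 -6.9e+00] F [-1.8 -0.   5.8] gap 54.3 q [  8.  34. 102.   0.  44.  15.]
```

```bash
python3 -m pendant '{"slide":[[0,0,-0.01],[0,0,-0.03],[0,0,-0.07],[0,0,-0.12],[0,0,-0.16],[0,0,-0.19],[0,0,-0.19],[0,0,-0.19]],"angular":[[0,0,0],[0,0,0],[0,0,0],[0,0,0],[0,0,0],[0,0,0],[0,0,0],[0,0,0]],"fingers":[0.03,0.03,0.03,0.03,0.03,0.03,0.03,0.03]}'
python3 - <<'E'
from h import *
st(); p,d,c=shot('wrist','w49.png')
go([((560,-235,215),(180,0,-7))])
E
```

```text
time_s: 78.35
tool_pos: [612.7, 92.7, 216.2]
orientation: [-180.0, -0.0, -6.9]
wrist_force: [-0.4, 0.1, -3.2]
finger_gap: 54.1
t 78.35 pos [612.7  92.7 216.2] rpy [-180.    -0.    -6.9] F [-0.4  0.1 -3.2] gap 54.1 q [ 8. 21. 95.  0. 64. 15.]
slide [-0.0128, 0.3316, 0.0006] ang [0.0, 0.02, 0.11]
```

View pics/w49.png

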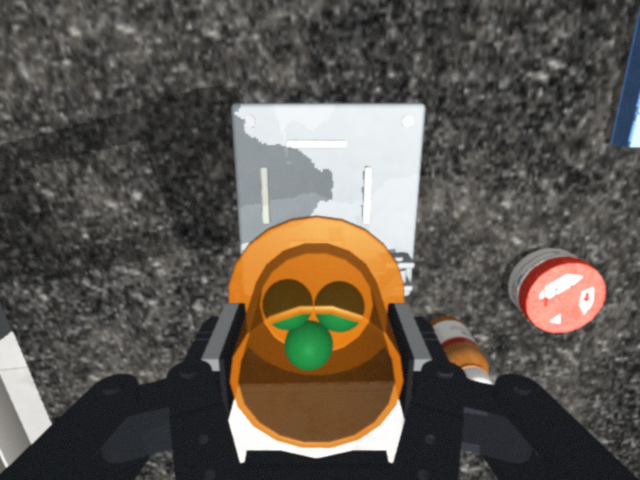

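The jar is out of the nest and held upright with its three balls. Carrying it over the tray.

```bash
python3 -m pendant '{"slide":[[0,0.01,0],[-0.001,0.035,0],[-0.003,0.07,0],[-0.005,0.11,0],[-0.006,0.15,0],[-0.008,0.19,0],[-0.009,0.23,0],[-0.011,0.27,0],[-0.012,0.305,0],[-0.013,0.325,0],[-0.013,0.332,0],[-0.013,0.332,0]],"angular":[[0,0,0],[0,0,0],[0,0,0],[0,0,0],[0,0,0],[0,0,0],[0,0,0],[0,0,0],[0,0,0],[0,0,0],[0,0,0],[0,0,0]],"fingers":[0.03,0.03,0.03,0.03,0.03,0.03,0.03,0.03,0.03,0.03,0.03,0.03]}'
python3 - <<'E'
from h import *
st(); p,d,c=shot('wrist','w50.png')
go([((560,-235,20),(180,0,-7))])
E
```

```text
time_s: 79.9
tool_pos: [559.6, -235.1, 215.3]
orientation: [-180.0, 0.1, -6.9]
wrist_force: [0.3, -0.7, -1.8]
finger_gap: 54.0
t 79.9 pos [ 559.6 -235.1  215.3] rpy [-1.8e+02  1.0e-01 -6.9e+00] F [ 0.3 -0.7 -1.8] gap 54.0 q [-23.  20.  97.   0.  64. -16.]
slide [0.0004, 0.0004, 0.1954] ang [-0.03, 0.04, 0.13]
```

View pics/w50.png

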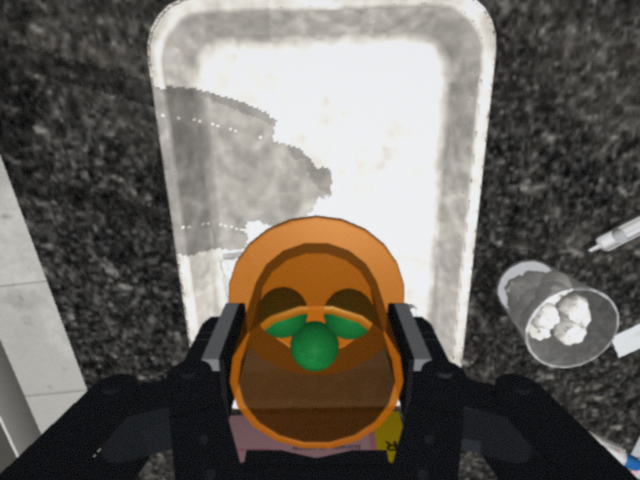

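Above the open tray floor. Lowering to just above the floor.

```bash
python3 -m pendant '{"slide":[[0,0,0.03],[0,0,0.07],[0,0,0.11],[0,0,0.14],[0,0,0.165],[0,0,0.18],[0,0,0.19],[0,0,0.194],[0,0,0.195],[0,0,0.195]],"angular":[[0,0,0],[0,0,0],[0,0,0],[0,0,0],[0,0,0],[0,0,0],[0,0,0],[0,0,0],[0,0,0],[0,0,0]],"fingers":[0.03,0.03,0.03,0.03,0.03,0.03,0.03,0.03,0.03,0.03]}'
python3 -m pendant '{"slide":[[0,0,0.001],[0,0,0.002],[0,0,0.002],[0,0,0.002]],"angular":[[0,0,0],[0,0,0],[0,0,0],[0,0,0]],"fingers":[0.03,0.03,0.03,0.03]}'
```

```text
time_s: 81.2
tool_pos: [560.0, -234.7, 21.0]
orientation: [-180.0, -0.0, -6.9]
wrist_force: [-0.6, -0.7, -2.0]
finger_gap: 54.0
time_s: 81.7
tool_pos: [560.0, -234.7, 19.0]
orientation: [-180.0, -0.0, -6.9]
wrist_force: [0.7, -0.5, -2.1]
finger_gap: 54.3
```

```bash
python3 -m pendant '{"slide":[[0,0,0.001],[0,0,0.001],[0,0,0.001]],"angular":[[0,0,0],[0,0,0],[0,0,0]],"fingers":[0.03,0.03,0.03]}'
```

```text
time_s: 82.08
tool_pos: [560.1, -234.8, 18.2]
orientation: [-180.0, -0.0, -6.9]
wrist_force: [-1.9, 0.8, 3.0]
finger_gap: 54.0
```

Contact (force flipped to +3 N). Opening and rising.

```bash
python3 -m pendant '{"slide":[[0,0,0],[0,0,0],[0,0,0],[0,0,0],[0,0,0],[0,0,-0.02],[0,0,-0.06],[0,0,-0.11],[0,0,-0.17],[0,0,-0.2],[0,0,-0.2]],"angular":[[0,0,0],[0,0,0],[0,0,0],[0,0,0],[0,0,0],[0,0,0],[0,0,0],[0,0,0],[0,0,0],[0,0,0],[0,0,0]],"fingers":[0.06,0.07,0.08,0.0854,0.0854,0.0854,0.0854,0.0854,0.0854,0.0854,0.0854]}'
python3 - <<'E'
from h import *
st(); p,d,c=shot('wrist','w51.png')
p,d,c=shot('scene','s51.png'); p,d,c=shot('top','t51.png')
W=cloud(d,c); hsv=cv2.cvtColor(p,cv2.COLOR_RGB2HSV)
cv2.imwrite('pics/s51c.png',cv2.resize(cv2.imread('pics/s51.png')[180:340,230:450],None,fx=3.6,fy=3.6,interpolation=cv2.INTER_CUBIC))
E
```

```text
time_s: 83.45
tool_pos: [561.6, -235.4, 222.6]
orientation: [179.9, -0.4, -6.9]
wrist_force: [-1.0, -0.7, -0.5]
finger_gap: 85.2
t 83.45 pos [ 561.6 -235.4  222.6] rpy [179.9  -0.4  -6.9] F [-1.  -0.7 -0.5] gap 85.2 q [-23.  19.  96.   0.  64. -16.]
```

View pics/w51.png

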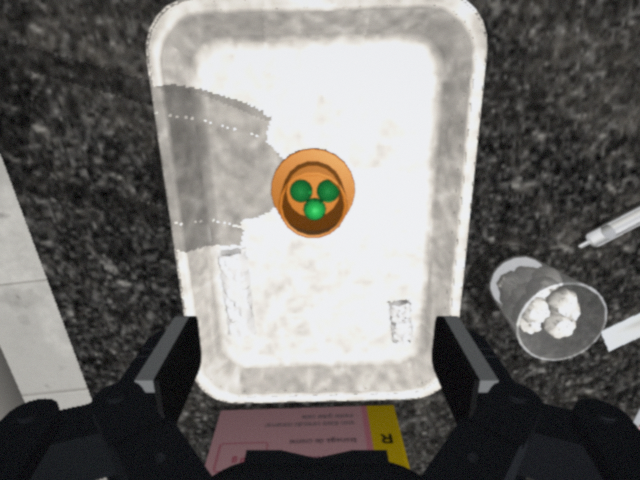

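View pics/s51c.png

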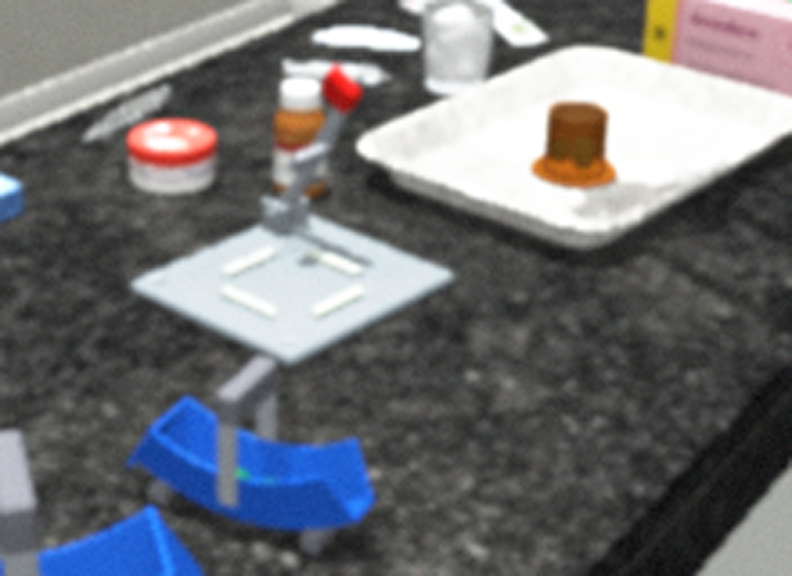

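View pics/t51.png

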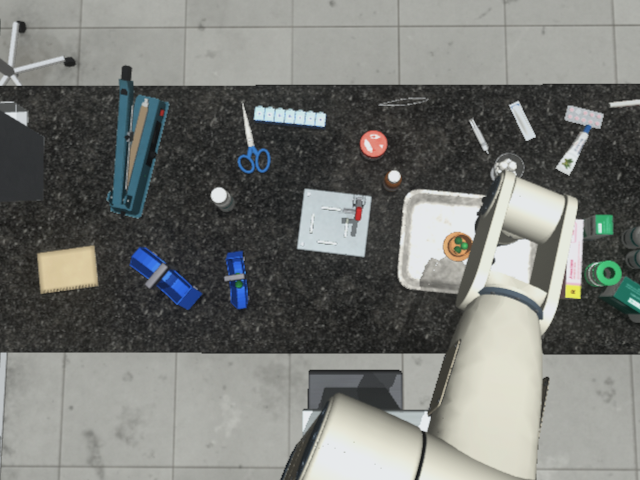

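The jar stands upright on the tray floor with three balls: wrist (301,190), (328,190), (315,209). The lever is up, both bottles are in place, and the boat is level with two balls. I'll settle for a second and hand in.

```bash
python3 -m pendant '{"slide":[[0,0,-0.02],[0,0,-0.02],[0,0,-0.02],[0,0,-0.02],[0,0,-0.02],[0,0,-0.02],[0,0,-0.02],[0,0,-0.02]],"angular":[[0,0,0],[0,0,0],[0,0,0],[0,0,0],[0,0,0],[0,0,0],[0,0,0],[0,0,0]],"fingers":[0.0854,0.0854,0.0854,0.0854,0.0854,0.0854,0.0854,0.0854]}'
python3 - <<'E'
from h import *
p,d,c=shot('wrist'); W=cloud(d,c); hsv=cv2.cvtColor(p,cv2.COLOR_RGB2HSV)
m=(hsv[...,0]>3)&(hsv[...,0]<20)&(hsv[...,1]>120)&(d>0)&(abs(W[...,0]-560)<50)&(abs(W[...,1]+235)<50)
Q=W[m];Q=Q[Q[:,2]>48];print(Q[:,2].mean(),cv2.minEnclosingCircle(Q[:,:2].astype(np.float32)))
print(ticket.sign_off())
E
```

```text
time_s: 84.6
tool_pos: [559.4, -234.5, 237.8]
orientation: [-180.0, 0.0, -6.9]
wrist_force: [0.1, 0.2, 0.3]
finger_gap: 85.2
66.24399581874219 ((560.1116943359375, -234.23654174804688), 44.44033432006836)
the job is handed in; nothing more can be done
None
```

The job is done and handed in at about 85 s of the 210 s allowed; no verdict was given. I nested the jar, locked the lever, moved all three tray balls into the small boat (five in all), poured exactly three, and put the boat back level. Then I raised the lever and stood the jar on the tray.

The last pictures showed:
- **Jar:** upright on the tray floor at about (560, -235) mm, with three balls in it.
- **Boat:** level with two balls in it, the handle top at 88.6 mm as at the start.
- **Lever:** up, at roughly 1.1 rad from the tab's position, so a little short of its 1.15 stop but well over the 0.8 needed.
- **Bottles:** the amber and white ones looked to be where they started.

- **Stacked ball:** the fifth ball dropped into the boat sat on top of the row, and shaking did not seat it. So at a tilt of about 0.44 rad two balls fell nearly together, and the third fell at about 0.45 rad.
- **Failed check:** my last jar-rim circle fit gave a radius of 44 mm instead of 27. I took this for stray depth points and did not repeat it. The centre and the pictures agreed with a standing jar.
- **Not checked:** I did not weigh the jar's contents; the count of three is from the pictures.

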